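# Close a filter cartridge with the ratchet bench clamp

### The arm

A 6-joint arm with a two-finger parallel gripper is mounted at the origin on a cart in front of the work surface, level with it; the furniture and walls round the work are solid. World frame = base frame: x ahead of the robot, y to its left, z up, the work surface at z = 0. Lengths are in m, angles in rad, forces in N, time in s.
With the tool pointing down it reaches from about 0.35 to 0.85 m from the base axis. Payload 8.1 kg.
Tool frame: the origin (TCP) lies at the very end of the fingers, on their centre line; the grasp point (between the pads) lies 19 mm behind it; y points along the fingers, z is the direction in which the jaws open and shut, and the axes are right-handed (so a half turn about y gives the same grasp; the last joint's range is limited). The gripper opens to 85 mm and grips with 20 to 120 N. Pads are 22 mm wide; open, the fingers measure 114 mm over their backs; the gripper's body (76 mm by 85 mm) begins 54 mm behind the grasp point. The pads swing forward as they close: fully open they stand 13 mm farther back than shut.
Start: joints at [1.049, 0.13, 1.488, -0, 1.523, -0.085], TCP at [0.254, 0.544, 0.231] pointing down, gripper open.
Joint ranges: [-2.96, 2.96], [-0.89, 2.26], [0.02, 2.5], [-1.34, 4.48], [0, 2.73], [-2.66, 2.66]. Speed limits (rad/s): [2.39, 2.39, 2.79, 3.14, 3.14, 3.14].

### API

Orientations are given as a 3x3 rotation matrix whose columns are the frame's x, y, z axes.
In Python, from cell import bot, read_camera gives the robot as it stands. The module is installed in compiled form; this text tells all that it offers.
- The arm moves only by the tool arm_command, never from a script. Its argument "plan" is a list that holds one entry, the list of rows, each a list of 5 numbers: the closure, from -1 (fully open) to 1 (shut), so that 0 is half open, then the shift along the tool's x, y, z as a fraction of full scale, then the turn about the tool's y as a fraction of full scale. A call has 1 to 20 rows; each row shifts and turns the pose as measured when the row begins, along the tool's axes as they then stand; what a row does not reach is not made up. Full scale, the value 1, is 25 mm for a shift and 5 degrees for a turn. A row lasts 1/12 s, in which the tool goes at most 41.7 mm and 7.16 degrees, less where a joint would pass 70% of its speed; a pose out of reach is approached as far as the arm can. A call with a number of a shift or a turn outside -1 to 1 is refused whole. A call with a gripper value outside its range is refused whole. The fingers move at their own pace and stop on an object; "squeeze" is the grip in N (left out, the last holds). Time passes only in rows, so rows that do not move let the fingers close. It gives the time, the measured TCP pose, the force and the opening at its end, in the units of the state.
- bot.observe(): the state, without advancing time (a new reading comes with each control period).
- read_camera(name): name is "scene" or "top"; returns a dict with "pixels" (384x512x3 uint8, red, green, blue), "fx", "fy", "cx", "cy" (pixels), "extrinsics" (4x4, takes a point from camera to world coordinates). Camera axes: x right, y up, looking along -z (the intrinsics and any distortion apply to the point x, -y, -z); pixel columns grow to the right and rows downward; lengths in m; the calibration is good to about 2 mm. A picture is of the moment at which its call begins. There is no depth.
- bot.job_done(): hands the job in, once; it reports no verdict.
The state is a dict: "t": time; "q": joint angles; "joint_velocities": joint speeds; "joint_efforts": joint torques, N m; "tool_pos": TCP position; "ee_rot": TCP orientation; "wrist_force": force on the tool from outside, world axes, zero at the start; "moment": the same for the moment, N m; "grip_width": finger opening in m.
Only numpy, scipy, OpenCV 4.12 (cv2) and the standard library are available. Lean on these libraries where they do the work, as an engineer would, in place of code of your own. Each camera call takes 0.05 s, during which the arm holds its last target.

### The job

Close the filter cartridge that lies in the bench clamp: pump the clamp's trigger until the jaw has pushed the end plug fully home against the tube, without squeezing any harder than that (never more than about 40 N on the plug). Then press the clamp's release so that the jaw springs all the way back, lift the closed cartridge out and lay it in the two V-notches of the empty cartridge rest, leaving the other things where they are. Move the jaw and the plug only with the clamp's trigger and release, not by hand.

Things in the scene. Friction and masses are not known exactly. Their poses are not given: they have to be found in the camera images.
- clamp: grey ratchet clamp fixed to the worktop, 300 x 70 mm, 115 mm high at its raised trigger. Origin: on the worktop under the clamp's axis; +x is the way the jaw advances, z up. The axis is 40 mm above the worktop at y = 0. Along x (mm): trigger grip -150, cheek plates -98 to 8 (60 high; trigger ears 104 high at -88 to -62), jaw face 19.5 when fully back, tube 52 to 132, back stop from 132.5 (58 high)
- clamp_seat (a point): place of the tube's centre in the clamp (clamp x = 92 mm, 40 mm above the worktop), axes as the clamp's. The tube lies in two V-blocks, 10 mm thick, 30 mm behind (-x) and 28 mm ahead of this point, walls up to 40 mm high; between them nothing stands above the 8 mm base plate, so fingers can grip the tube's middle from above. A tall water bath stands some 50 to 100 mm beyond the back stop
- trigger_pad (a point): centre of the top of the trigger's black grip (44 mm along the clamp's x, 26 mm wide) at the rear. The trigger is hinged at clamp x = -75, 90 mm up; pressed down it swings 0.45 rad to a hard stop, this point going 35 mm down and 8 mm toward the clamp's -x. A spring lifts it again. At its start a press is idle for about 8 mm; then the jaw advances 1 mm per 3 mm of pad
- trigger: the trigger lever; origin at its hinge. A full stroke moves the jaw 8 mm (it must pass 5 to catch the next tooth); as the trigger rises fully the jaw slips back to the last tooth caught: 5 mm gained a stroke. Downward force on the grip: 3 to 7 N with the jaw free, 6 to 10 N while the plug slides; once the plug is home it climbs steeply within a few mm of grip travel: about 13 N for 25 N on the plug, 18 N for 40 N. A tooth's click gives only a short peak
- release_pad (a point): centre of the top of the release's black thumb pad (26 x 22 mm) on the clamp's -y side, 65 mm above the worktop. Pressed straight down 6 to 9 mm (3 to 10 N; it bottoms at 11 mm) it lifts the catch, and a spring drives the jaw fully back within 0.5 s, if the trigger has been let up fully. It rises by itself
- jaw: the clamp's steel ram with a round jaw face 26 mm across. Origin: centre of the jaw face; x is the clamp's +x. Fully back the face is at clamp x = 19.5 mm; it starts up to 13 mm forward of that, held by the ratchet, and can go to 53.5. With the plug home it stands at about 46.5
- plug: flanged end plug of the cartridge, 24 mm across, flange 6 mm thick, facing the jaw. Origin: centre of its outer face; x points into the tube. It starts 7 to 12 mm short of home, slides in against about 7 N of friction and stays where it is pushed. Home: the flange meets the tube's end, and the origin then lies 46 mm from cartridge_mid
- cartridge_mid (a point): centre of the white cartridge tube, 28 mm in diameter and 80 mm long, about 0.12 kg, lying along the point's x in the clamp's V-blocks, 40 mm above the worktop, touching or just short of the back stop; the plug is at its -x end. To be gripped across its middle from above
- rest_mid (a point): place of the tube's centre in the empty grey cartridge rest (base 90 x 54 x 8 mm, fixed, between robot and clamp), 40 mm above the worktop; x runs along the notches. Its two V-blocks, 10 mm thick, stand 29 mm either side of this point, walls up to 40 mm high, nothing between them above the base. Either way round is right
- vial: bystander: small white vial with a cap, 22 x 54 mm, origin at its foot
- marker: bystander: black marker pen, 133 mm long, lying; origin on the worktop
- timer_1: bystander: small lab timer, 66 x 66 x 17 mm
- bottle: bystander: media bottle, 56 x 104 mm
- slide_carton: bystander: slide carton, 32 x 82 x 62 mm
- beaker: bystander: small glass beaker, 52 x 66 mm

How it is judged:
On the way, in this order (a step that is already met when the one before it is completed fails the run):
1. the plug is fully home while the cartridge lies in the clamp (x of plug in the frame of cartridge_mid above -0.0467 m and x of cartridge_mid in the frame of clamp between 0.08 and 0.1 m and z of cartridge_mid in the frame of clamp below 0.046 m), for 0.1 s.
2. the jaw is released and fully back, the closed cartridge still in the clamp (all of step 1 and x of jaw in the frame of clamp below 0.0225 m), for 0.2 s.
At the end, for the whole second after the job is handed in: The closed cartridge lies at rest in the two V-notches of the rest (its centre within 12 mm sideways and 4 mm in height of the rest's middle, along the notches within 0.1 rad, either way round), its plug within 0.7 mm of home, and the jaw is within 3 mm of fully back (x of plug in the frame of cartridge_mid above -0.0467 m and x of jaw in the frame of clamp below 0.0225 m and horizontal distance between cartridge_mid and rest_mid below 0.012 m and z of cartridge_mid in the frame of rest_mid between -0.004 and 0.004 m and angle between the x axis of cartridge_mid and the x axis of rest_mid, either way round below 0.1 rad and linear speed of plug below 0.02 m/s); the robot touches nothing.
It fails at once if the jaw squeezed the plug with more than 40 N (contact force between jaw and plug above 40 N).
It fails at once if the robot pushed the jaw or the plug itself (more than 4 N) (contact force between any of the fingers, the arm and jaw above 4 N or contact force between any of the fingers, the arm and plug above 4 N).
It fails at once if a bystander was moved by more than 20 mm (distance of any of vial, marker, timer_1, bottle, slide_carton, beaker from where it was at the start of the episode above 0.02 m).
It also fails if it takes over 72 s, if anything falls off the work surface, if the arm or the gripper's body presses on something with over 40 N, if the wrist force passes 120 N, or if a joint passes its speed limit or range.

## Working session

There is one attempt and no reset: what is moved stays moved. The work goes in short steps, Python scripts to look and compute and a tool call to move; the robot and the scene stay as the last step left them, time stands still between calls to the robot, and variables do not carry over. Pictures are saved under pics/ and viewed, and the job is handed in when it is done.

Besides the shell and the picture viewer there is one more tool, called after "Call:" by a JSON object that holds its "api" and its "payload", one argument or row to a line. arm_command: Moves the arm, as the interface text tells. Its arguments: {"type":"object","properties":{"plan":{"type":"array","items":{"type":"array","items":{"type":"array","items":{"type":"number","minimum":-1,"maximum":1}}}},"squeeze":{"type":"number"}},"required":["plan"]}

```bash
mkdir -p pics; python3 - <<'E'
from cell import bot, read_camera
import cv2,pickle
s=bot.observe(); print(s)
d={}
for n in("scene","top"):
    c=read_camera(n); d[n]=c
    print(n,{k:v for k,v in c.items() if k!="pixels"})
    cv2.imwrite(f"pics/{n}0.png",cv2.resize(c["pixels"][:,:,::-1],(800,600),interpolation=cv2.INTER_CUBIC))
pickle.dump(d,open("c0.pkl","wb"))
E
```

```text
{'t': 0.0, 'q': array([ 1.04861520e+00,  1.31165434e-01,  1.48929155e+00,  1.63023962e-05,
        1.52299216e+00, -8.54176443e-02]), 'joint_velocities': array([ 0.00195089,  0.00032467, -0.00054769,  0.00100601, -0.00024158,
       -0.00144148]), 'joint_efforts': array([-4.05731262e-04, -5.69374466e+01, -5.00566077e+01, -1.45294480e-04,
        1.45389672e-02, -3.09011091e-05]), 'tool_pos': array([0.2535131 , 0.54320275, 0.23023514]), 'ee_rot': array([[ 9.06125066e-01, -9.40078287e-04,  4.23008844e-01],
       [-4.23009852e-01, -1.60095955e-03,  9.06123668e-01],
       [-1.74607138e-04, -9.99998277e-01, -1.84833195e-03]]), 'wrist_force': array([0.55386433, 0.87923258, 0.05647379]), 'moment': array([-0.00186681, -0.04419464, -0.01141894]), 'grip_width': 0.08572653818506339}
scene {'fx': 371.0612571731702, 'fy': 371.0612571731702, 'cx': 257.58660613126074, 'cy': 195.67872642288887, 'extrinsics': array([[-0.89630324,  0.1647513 , -0.41170075,  0.12659826],
       [-0.44320932, -0.3628772 ,  0.8196863 ,  1.02908252],
       [-0.01435243,  0.9171571 ,  0.39826732,  0.4539014 ],
       [ 0.        ,  0.        ,  0.        ,  1.        ]])}
top {'fx': 385.11640508778703, 'fy': 385.11640508778703, 'cx': 248.66638471074316, 'cy': 189.2562513597314, 'extrinsics': array([[-0.00673312,  0.9958305 , -0.09097404,  0.39257097],
       [-0.99988586, -0.00547411,  0.0140817 ,  0.33378054],
       [ 0.01352499,  0.09105847,  0.9957537 ,  0.9491037 ],
       [ 0.        ,  0.        ,  0.        ,  1.        ]])}
```

View pics/scene0.png

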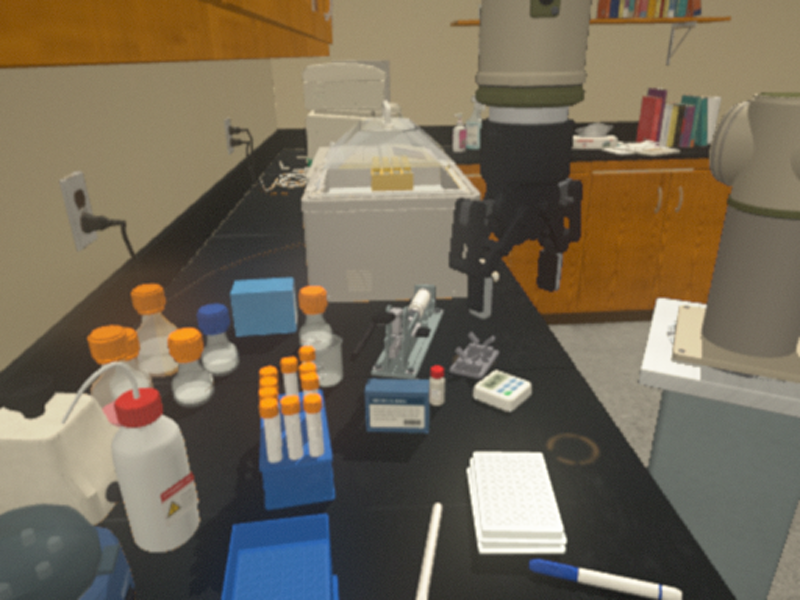

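View pics/top0.png

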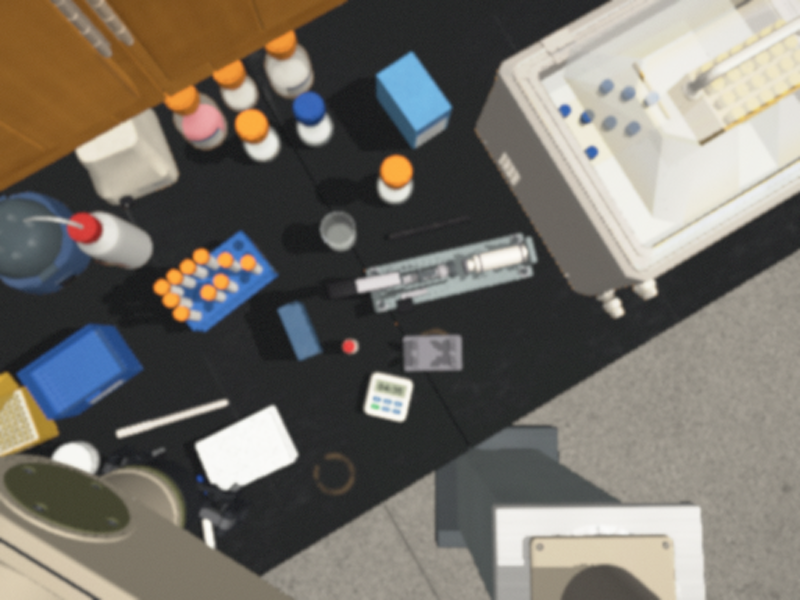

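The top view shows the clamp with its trigger at about (345,288), the tube at (500,260), and the rest at (433,353). The vial, timer and beaker stand close by. I'll zoom in next.

```bash
python3 - <<'E'
import cv2,pickle
d=pickle.load(open("c0.pkl","rb"))
t=d["top"]["pixels"][140:250,200:350,::-1]; cv2.imwrite("pics/topz.png",cv2.resize(t,None,fx=5.3,fy=5.3,interpolation=cv2.INTER_CUBIC))
t=d["scene"]["pixels"][175:255,220:350,::-1]; cv2.imwrite("pics/scz.png",cv2.resize(t,None,fx=6,fy=6,interpolation=cv2.INTER_CUBIC))
E
```

```text
(no output)
```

View pics/topz.png

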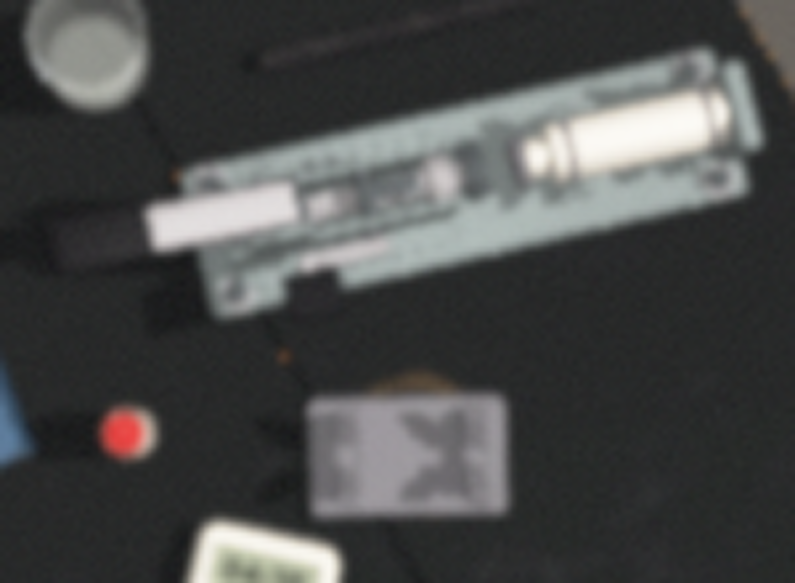

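View pics/scz.png

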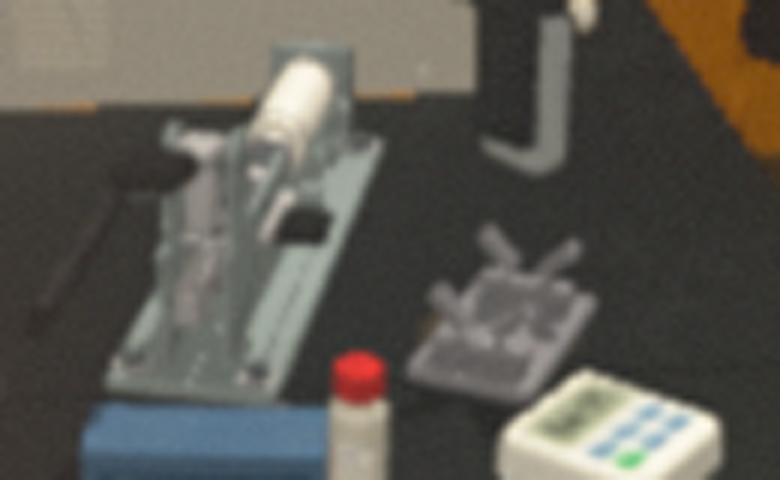

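The zoom is clear enough: tube at (640,135), grip at (100,235), release pad at (313,290), rest at (408,455). Next I'll measure these with masks.

```bash
cat > h.py <<'E'
import numpy as np,cv2
def ray(c,u,v):
    E=c["extrinsics"]; d=np.array([(u-c["cx"])/c["fx"],-(v-c["cy"])/c["fy"],-1.0])
    return E[:3,3],E[:3,:3]@d
def onz(c,u,v,z):
    o,d=ray(c,u,v); return o+d*(z-o[2])/d[2]
def proj(c,p):
    E=c["extrinsics"]; q=E[:3,:3].T@(np.asarray(p,float)-E[:3,3])
    return np.array([c["cx"]+c["fx"]*q[0]/-q[2], c["cy"]-c["fy"]*q[1]/-q[2]])
def Z(u,v): return 200+u/5.3-.4,140+v/5.3-.4   # topz px -> px
def ZS(u,v): return 220+u/6-.4,175+v/6-.4
E
python3 - <<'E'
import pickle; from h import *
d=pickle.load(open("c0.pkl","rb")); t=d["top"]; s=d["scene"]
im=t["pixels"].astype(int)
hsv=cv2.cvtColor(t["pixels"],cv2.COLOR_RGB2HSV)
def rect(mask,box,z,name):
    m=np.zeros_like(mask); x0,y0,x1,y1=box; m[y0:y1,x0:x1]=mask[y0:y1,x0:x1]
    cs,_=cv2.findContours(m,cv2.RETR_EXTERNAL,cv2.CHAIN_APPROX_NONE); cs=max(cs,key=cv2.contourArea)
    p=np.array([onz(t,*q[0],z)[:2] for q in cs],np.float32)
    r=cv2.minAreaRect(p); bp=cv2.boxPoints(r)
    print(name,"centre",np.round(r[0],4),"size",np.round(r[1],4),"ang",round(r[2],2)); print(np.round(bp,4).tolist())
V=im.max(2); S=hsv[:,:,1]
bright=((im.min(2)>175)).astype(np.uint8)*255
rect(bright,(295,150,345,180),.045,"tube+plug")
rest=((V>60)).astype(np.uint8)*255
rect(rest,(250,205,300,245),.008,"rest")
cl=((V>75)).astype(np.uint8)*255
rect(cl,(225,145,350,202),.008,"clamp")
# corners by eye
print("grip",onz(t,*Z(103,233),.115),"grip ends",onz(t,*Z(52,240),.115),onz(t,*Z(150,228),.115))
print("release",onz(t,*Z(313,290),.065))
for n,p in dict(bl=(185,170),fl=(217,318),fr=(745,195),br=(715,48)).items(): print(n,onz(t,*Z(*p),.008))
E
```

```text
tube+plug centre [0.5316 0.1556] size [0.0255 0.0941] ang 13.78
[[0.5080999732017517, 0.19820000231266022], [0.5304999947547913, 0.10679999738931656], [0.5551999807357788, 0.11289999634027481], [0.532800018787384, 0.20430000126361847]]
rest centre [0.3938 0.2527] size [0.0668 0.0952] ang 1.42
[[0.35920000076293945, 0.2994000017642975], [0.36160001158714294, 0.20419999957084656], [0.4284000098705292, 0.20589999854564667], [0.4259999990463257, 0.3010999858379364]]
clamp centre [0.5148 0.229 ] size [0.0749 0.2922] ang 12.9
[[0.4456999897956848, 0.3630000054836273], [0.5109999775886536, 0.07819999754428864], [0.583899974822998, 0.09489999711513519], [0.5187000036239624, 0.3797000050544739]]
grip [0.4815709  0.38637886 0.115     ] grip ends [0.4787939  0.40728068 0.115     ] [0.48353387 0.36709331 0.115     ]
release [0.46151211 0.29834222 0.065     ]
bl [0.52222781 0.35506168 0.008     ]
fl [0.45324108 0.34052456 0.008     ]
fr [0.50921036 0.09427002 0.008     ]
br [0.57871218 0.10641122 0.008     ]
```

```bash
cat >> h.py <<'E'
X=np.array([0.2215,-0.975]);Y=np.array([0.975,0.2215]);O=np.array([0.5127,0.2376])
def C(x,y,z): 
    p=O+X*x/1e3+Y*y/1e3; return np.array([p[0],p[1],z/1e3])
E
python3 - <<'E'
import pickle; from h import *
d=pickle.load(open("c0.pkl","rb")); t=d["top"]; s=d["scene"]
pts=dict(grip=C(-150,0,115),gripr=C(-172,0,112),gripf=C(-128,0,115),rel=C(-70,-36.5,65),tubeend=C(132,0,40),tubestart=C(52,0,40),jaw=C(19.5,0,40),stop=C(132.5,0,58),restm=np.array([.394,.2527,.04]))
a=t["pixels"][140:250,200:350,::-1]; a=cv2.resize(a,None,fx=5.3,fy=5.3,interpolation=cv2.INTER_CUBIC)
b=s["pixels"][175:255,220:350,::-1]; b=cv2.resize(b,None,fx=6,fy=6,interpolation=cv2.INTER_CUBIC)
for n,p in pts.items():
    q=(proj(t,p)-[199.6,139.6])*5.3; r=(proj(s,p)-[219.6,174.6])*6
    print(n,p.round(4),q.round(),r.round())
    for im,k in((a,q),(b,r)): cv2.drawMarker(im,tuple(int(v) for v in k),(0,0,255),0,14,1); cv2.putText(im,n,tuple(int(v)+4 for v in k),0,.4,(0,255,255),1)
cv2.imwrite("pics/tchk.png",a); cv2.imwrite("pics/schk.png",b)
# rest corners by eye in topz
for p in ((307,398),(507,395),(509,515),(312,518)): print(onz(t,*Z(*p),.008).round(4))
# bath near vertical edge: scene (462,297)/800 bottom? 
print("bath bottom L,R",onz(s,310*.64,296*.64,0),onz(s,470*.64,297*.64,0))
k=.64
for z in (.1,.15,.2,.25): print(z,"top cam corners", onz(t,478*k,130*k,z)[:2],onz(t,630*k,270*k,z)[:2],"bath low", onz(t,580*k,292*k,z)[:2],"scene toprim L/R",onz(s,305*k,195*k,z)[:2],onz(s,480*k,193*k,z)[:2])
E
```

```text
grip [0.4795 0.3839 0.115 ] [109. 238.] [158. 178.]
gripr [0.4746 0.4053 0.112 ] [ 57. 251.] [142. 211.]
gripf [0.4843 0.3624 0.115 ] [161. 226.] [173. 153.]
rel [0.4616 0.2978 0.065 ] [314. 290.] [301. 217.]
tubeend [0.5419 0.1089 0.04  ] [728. 114.] [313.  80.]
tubestart [0.5242 0.1869 0.04  ] [557. 154.] [278. 145.]
jaw [0.517  0.2186 0.04  ] [487. 170.] [262. 174.]
stop [0.542  0.1084 0.058 ] [739. 108.] [313.  45.]
restm [0.394  0.2527 0.04  ] [415. 445.] [498. 258.]
[0.4161 0.2993 0.008 ]
[0.4169 0.207  0.008 ]
[0.362  0.2071 0.008 ]
[0.3612 0.2975 0.008 ]
bath bottom L,R [0.79146811 0.12846302 0.        ] [ 0.4908054  -0.00166097  0.        ]
0.1 top cam corners [0.71182844 0.18981453] [ 0.50518222 -0.0239031 ] bath low [0.47395719 0.04906993] scene toprim L/R [ 1.07904992 -0.2771999 ] [ 0.64333373 -0.48574062]
0.15 top cam corners [0.69302877 0.19829206] [ 0.49855103 -0.00284068] bath low [0.46916471 0.0658353 ] scene toprim L/R [ 0.94448536 -0.09264533] [ 0.57032816 -0.27172294]
0.2 top cam corners [0.67422909 0.20676958] [0.49191985 0.01822174] bath low [0.46437224 0.08260066] scene toprim L/R [0.80992081 0.09190924] [ 0.49732259 -0.05770526]
0.25 top cam corners [0.65542942 0.21524711] [0.48528867 0.03928417] bath low [0.45957976 0.09936602] scene toprim L/R [0.67535626 0.27646381] [0.42431702 0.15631242]
```

View pics/tchk.png

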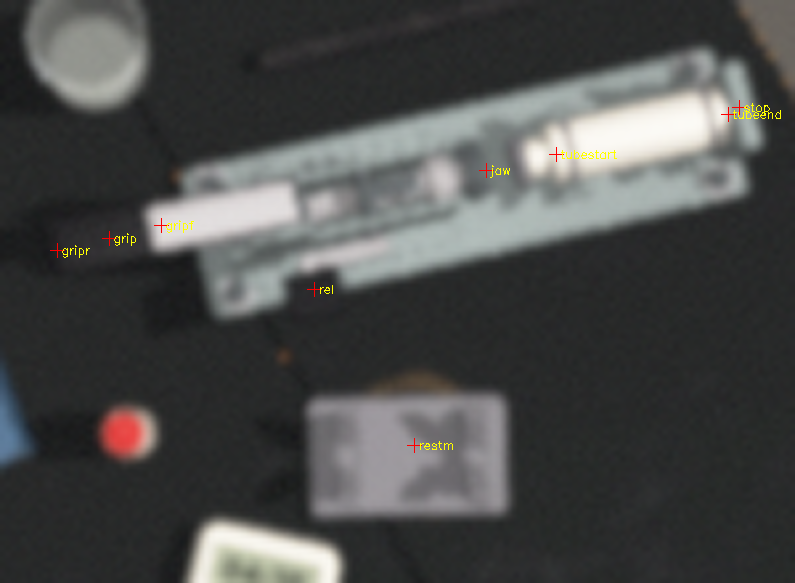

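View pics/schk.png

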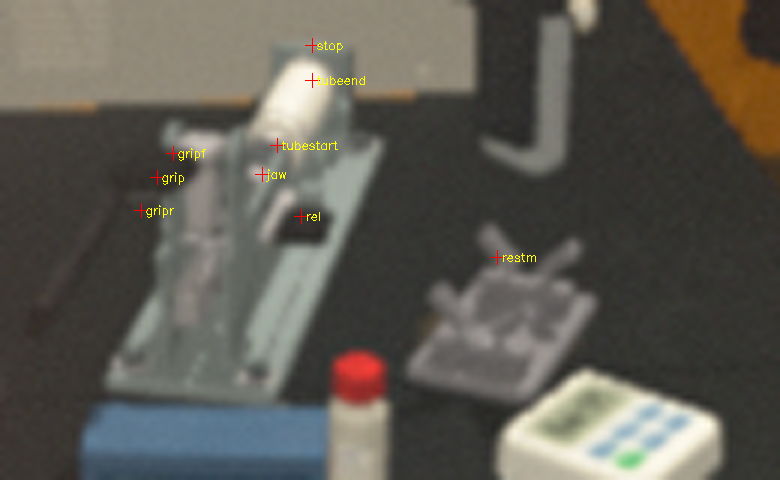

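The projected points land on the features in both views. Rest centre comes out at about (0.389, 0.253), and its base measures 91 x 55 mm, which matches. Next I'll go above the trigger grip with the fingers shut.

Call:
{"api": "arm_command", "payload": {
  "plan": [
    [[1,0.99,0,-0.18,0],[1,0.99,0,-0.18,0],[1,0.99,0,-0.18,0],[1,0.99,0,-0.18,0],[1,0.99,0,-0.18,0],[1,0.99,0,-0.18,0],[1,0.99,0,-0.18,0],[1,0.99,0,-0.18,0],[1,0.99,0,-0.18,0],[1,0.99,0,-0.18,0],[1,0.99,0,-0.18,0]]
  ],
  "squeeze": 40
}}

```text
t: 1.02
tool_pos: [0.4818, 0.3777, 0.2231]
ee_rot: [[0.91, -0.01, 0.414], [-0.415, -0.008, 0.91], [-0.006, -1.0, -0.012]]
wrist_force: [-0.3, -0.2, 0.2]
grip_width: -0.0
```

Call:
{"api": "arm_command", "payload": {
  "plan": [
    [[1,0,0.2,0,0.95],[1,0,0.2,0,0.95],[1,0,0.2,0,0.95],[1,0,0.2,0,0.95],[1,0,0.2,0,0.95],[1,0,0.2,0,0.95],[1,0,0.2,0,0.95],[1,0,0.2,0,0.95],[1,0,0.2,0,0.95],[1,0,0.2,0,0.95],[1,0,0.2,0,0.95],[1,0,0,0,0]]
  ]
}}

```text
t: 2.02
tool_pos: [0.4837, 0.3687, 0.1577]
ee_rot: [[0.177, -0.02, 0.984], [-0.984, -0.016, 0.177], [0.013, -1.0, -0.022]]
wrist_force: [-0.3, 0.1, 0.3]
grip_width: -0.0
```

```bash
cat >> h.py <<'E'
def go(target,yaw=None):
    from cell import bot
    s=bot.observe(); R=s["ee_rot"]; d=R.T@(np.asarray(target)-s["tool_pos"])
    print("t",round(s["t"],2),"pos",s["tool_pos"].round(4),"zyaw",np.degrees(np.arctan2(R[1,2],R[0,2])).round(2),"F",s["wrist_force"].round(2),"w",round(s["grip_width"],4))
    print("units(25mm) x,y,z",(d/.025).round(3))
E
python3 -c "
from h import *
go(C(-150,0,120))"
```

```text
t 2.02 pos [0.4837 0.3687 0.1577] zyaw 10.18 F [-0.25  0.13  0.26] w -0.0
units(25mm) x,y,z [-0.646  1.502 -0.026]
```

Call:
{"api": "arm_command", "payload": {
  "plan": [
    [[1,-0.33,0.5,-0.02,-0.26],[1,-0.33,0.5,-0.02,-0.26],[1,0,0.4,0,0],[1,0,0,0,0]]
  ]
}}

```text
t: 2.35
tool_pos: [0.4787, 0.3862, 0.1195]
ee_rot: [[0.235, -0.019, 0.972], [-0.972, -0.015, 0.235], [0.01, -1.0, -0.022]]
wrist_force: [0.1, -2.8, 1.4]
grip_width: 0.0004
```

```bash
python3 -c "
from h import *
go(C(-150,0,115))
from cell import read_camera
for n in('scene','top'):
    c=read_camera(n)['pixels']
    c=c[140:250,190:340] if n=='top' else c[140:255,200:350]
    cv2.imwrite(f'pics/{n}1.png',cv2.resize(c[:,:,::-1],None,fx=4,fy=4,interpolation=cv2.INTER_CUBIC))"
```

```text
t 2.35 pos [0.4787 0.3862 0.1195] zyaw 13.58 F [ 0.08 -2.83  1.37] w 0.0004
units(25mm) x,y,z [0.097 0.179 0.014]
```

View pics/scene1.png

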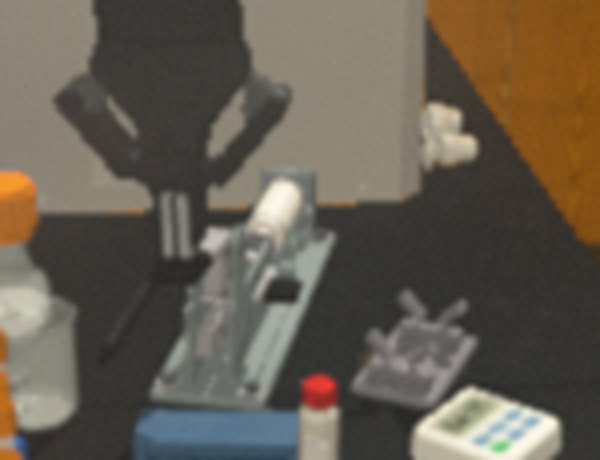

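View pics/top1.png

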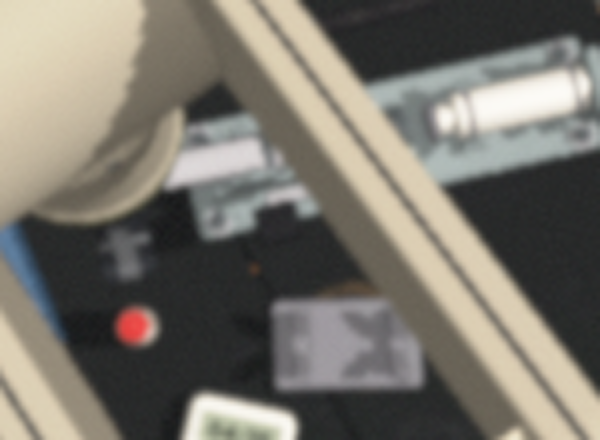

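Contact on the grip at z≈0.119, and the fingertips look centred on the pad. First stroke; even a full one can't bring the plug home.

Call:
{"api": "arm_command", "payload": {
  "plan": [
    [[1,-0.02,0.2,0,0],[1,-0.03,0.2,0,0],[1,-0.04,0.2,0,0],[1,-0.05,0.2,0,0]]
  ]
}}

```text
t: 2.78
tool_pos: [0.479, 0.3906, 0.105]
ee_rot: [[0.235, -0.015, 0.972], [-0.972, -0.012, 0.235], [0.008, -1.0, -0.018]]
wrist_force: [-2.7, -6.1, 7.3]
grip_width: 0.0003
```

Call:
{"api": "arm_command", "payload": {
  "plan": [
    [[1,-0.05,0.2,0,0],[1,-0.05,0.15,0,0]]
  ]
}}

```text
t: 2.95
tool_pos: [0.4789, 0.3922, 0.0976]
ee_rot: [[0.235, -0.014, 0.972], [-0.972, -0.013, 0.235], [0.009, -1.0, -0.017]]
wrist_force: [-1.9, -3.5, 7.9]
grip_width: -0.0001
```

Call:
{"api": "arm_command", "payload": {
  "plan": [
    [[1,0,0.2,0,0],[1,0,0.2,0,0]]
  ]
}}

```text
t: 3.12
tool_pos: [0.4791, 0.3928, 0.0903]
ee_rot: [[0.235, -0.013, 0.972], [-0.972, -0.011, 0.235], [0.008, -1.0, -0.015]]
wrist_force: [-10.5, -7.7, 35.4]
grip_width: 0.0
```

Call:
{"api": "arm_command", "payload": {
  "plan": [
    [[1,0,0.2,0,0],[1,0,0.1,0,0]]
  ]
}}

```text
t: 3.28
tool_pos: [0.4799, 0.3935, 0.0912]
ee_rot: [[0.235, -0.011, 0.972], [-0.972, -0.009, 0.235], [0.007, -1.0, -0.013]]
wrist_force: [-6.4, -1.6, 11.5]
grip_width: -0.0
```

A 35 N peak came at z=0.090, earlier than the hard stop should be. I'll look before going on.

```bash
cat > look.py <<'E'
import sys; from h import *
from cell import read_camera
tag=sys.argv[1]
for n in('scene','top'):
    c=read_camera(n)['pixels']
    c=c[140:250,190:340] if n=='top' else c[140:255,200:350]
    cv2.imwrite(f'pics/{n}{tag}.png',cv2.resize(c[:,:,::-1],None,fx=5,fy=5,interpolation=cv2.INTER_CUBIC))
E
python3 look.py 2; python3 -c "
from h import *
go(C(-158,0,82))"
```

```text
t 3.38 pos [0.4803 0.3938 0.0906] zyaw 13.61 F [-8.36 -2.29 22.15] w 0.0004
units(25mm) x,y,z [ 0.056  0.347 -0.116]
```

View pics/scene2.png

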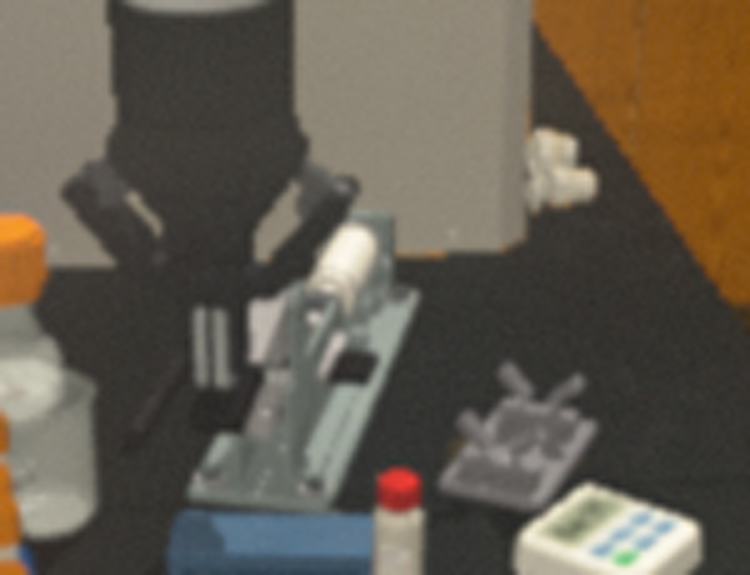

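View pics/top2.png

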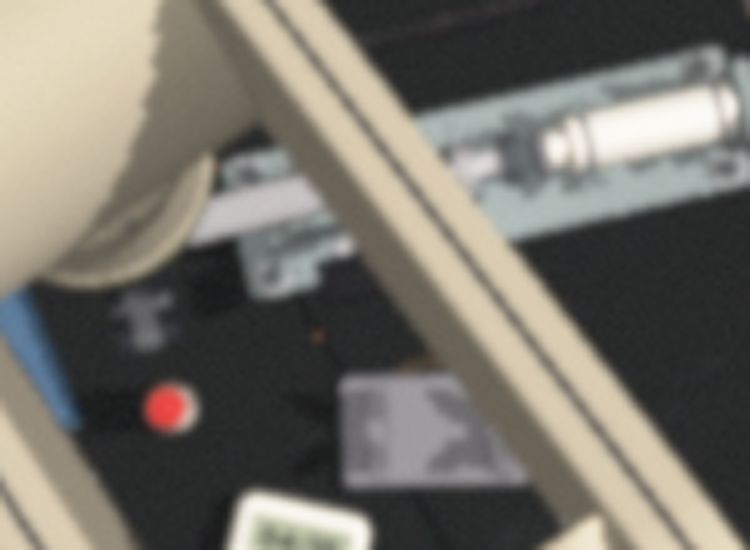

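```bash
cat > jawlook.py <<'E'
import sys,pickle; from h import *
from cell import read_camera
c0=pickle.load(open("c0.pkl","rb"))["top"]; c=read_camera("top"); pickle.dump(c,open("c_%s.pkl"%sys.argv[1],"wb"))
H=[]
# warp not used: plain crops, stacked; also brightness profile along clamp axis at z=54 (top of parts)
a=[cv2.resize(k["pixels"][152:190,265:345,::-1],None,fx=9,fy=9,interpolation=cv2.INTER_CUBIC)[:290] for k in(c0,c)]
cv2.imwrite(f"pics/jaw{sys.argv[1]}.png",np.vstack(a)[:600])
for k in(c0,c):
    g=cv2.cvtColor(k["pixels"],cv2.COLOR_RGB2GRAY).astype(np.float32)
    xs=np.arange(-20,75,2); pr=[]
    for x in xs:
        v=[]
        for y in(-4,0,4):
            u=proj(k,C(x,y,52)).astype(np.float32); v.append(cv2.getRectSubPix(g,(1,1),(float(u[0]),float(u[1])))[0,0])
        pr.append(int(np.mean(v)))
    print(dict(zip(xs.tolist(),pr)))
E
python3 jawlook.py 2
```

```text
{-20: 120, -18: 124, -16: 129, -14: 139, -12: 149, -10: 154, -8: 165, -6: 180, -4: 192, -2: 194, 0: 189, 2: 174, 4: 151, 6: 126, 8: 108, 10: 101, 12: 101, 14: 105, 16: 109, 18: 115, 20: 120, 22: 122, 24: 120, 26: 114, 28: 105, 30: 104, 32: 121, 34: 150, 36: 187, 38: 219, 40: 233, 42: 232, 44: 223, 46: 215, 48: 219, 50: 232, 52: 235, 54: 223, 56: 213, 58: 220, 60: 236, 62: 244, 64: 246, 66: 246, 68: 246, 70: 246, 72: 247, 74: 247}
{-20: 204, -18: 204, -16: 202, -14: 196, -12: 188, -10: 182, -8: 183, -6: 190, -4: 196, -2: 199, 0: 201, 2: 201, 4: 200, 6: 198, 8: 192, 10: 179, 12: 156, 14: 129, 16: 110, 18: 102, 20: 102, 22: 105, 24: 108, 26: 107, 28: 102, 30: 105, 32: 122, 34: 151, 36: 188, 38: 221, 40: 234, 42: 234, 44: 225, 46: 216, 48: 220, 50: 233, 52: 236, 54: 225, 56: 215, 58: 222, 60: 237, 62: 245, 64: 247, 66: 247, 68: 247, 70: 247, 72: 247, 74: 247}
```

View pics/jaw2.png

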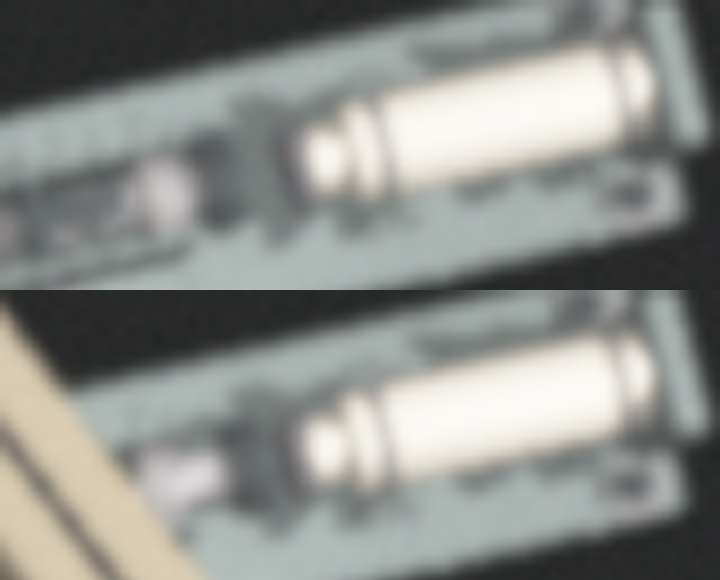

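The ram moved 8 mm (bright edge 5.5→13 mm in the profile) and the plug didn't move, so that was the trigger's hard stop. For my fingertips the stop reads as TCP z≈0.091. I'll let the trigger up and stroke again.

Call:
{"api": "arm_command", "payload": {
  "plan": [
    [[1,0.03,-0.3,-0.05,0],[1,0.03,-0.35,-0.05,0],[1,0.07,-0.35,0,0],[1,0.1,-0.35,0,0],[1,0.1,-0.3,0,0],[1,0,-0.1,0,0],[1,0,0,0,0]]
  ]
}}

```text
t: 4.02
tool_pos: [0.4823, 0.3851, 0.1411]
ee_rot: [[0.235, -0.005, 0.972], [-0.972, -0.006, 0.235], [0.005, -1.0, -0.006]]
wrist_force: [0.0, 0.1, -0.3]
grip_width: -0.0003
```

```bash
python3 -c "
from h import *
go(C(-150,0,125))"; python3 jawlook.py 3
```

```text
t 4.02 pos [0.4823 0.3851 0.1411] zyaw 13.6 F [ 0.04  0.09 -0.31] w -0.0003
units(25mm) x,y,z [ 0.019  0.644 -0.116]
{-20: 120, -18: 124, -16: 129, -14: 139, -12: 149, -10: 154, -8: 165, -6: 180, -4: 192, -2: 194, 0: 189, 2: 174, 4: 151, 6: 126, 8: 108, 10: 101, 12: 101, 14: 105, 16: 109, 18: 115, 20: 120, 22: 122, 24: 120, 26: 114, 28: 105, 30: 104, 32: 121, 34: 150, 36: 187, 38: 219, 40: 233, 42: 232, 44: 223, 46: 215, 48: 219, 50: 232, 52: 235, 54: 223, 56: 213, 58: 220, 60: 236, 62: 244, 64: 246, 66: 246, 68: 246, 70: 246, 72: 247, 74: 247}
{-20: 173, -18: 192, -16: 203, -14: 207, -12: 208, -10: 208, -8: 206, -6: 199, -4: 183, -2: 159, 0: 141, 2: 142, 4: 162, 6: 187, 8: 201, 10: 207, 12: 209, 14: 209, 16: 209, 18: 207, 20: 201, 22: 187, 24: 165, 26: 140, 28: 116, 30: 108, 32: 123, 34: 152, 36: 188, 38: 220, 40: 234, 42: 234, 44: 225, 46: 216, 48: 220, 50: 233, 52: 236, 54: 226, 56: 215, 58: 222, 60: 237, 62: 245, 64: 247, 66: 247, 68: 247, 70: 247, 72: 247, 74: 247}
```

Call:
{"api": "arm_command", "payload": {
  "plan": [
    [[1,0,0.3,-0.06,0],[1,0,0.3,-0.06,0],[1,-0.05,0.2,0,0],[1,-0.06,0.2,0,0],[1,-0.06,0.2,0,0],[1,-0.05,0.2,0,0]]
  ]
}}

```text
t: 4.57
tool_pos: [0.4783, 0.3905, 0.1031]
ee_rot: [[0.235, -0.003, 0.972], [-0.972, -0.005, 0.235], [0.004, -1.0, -0.004]]
wrist_force: [0.0, -3.3, 9.9]
grip_width: -0.0001
```

Call:
{"api": "arm_command", "payload": {
  "plan": [
    [[1,-0.03,0.2,0,0],[1,-0.03,0.2,0,0]]
  ]
}}

```text
t: 4.73
tool_pos: [0.478, 0.3917, 0.0925]
ee_rot: [[0.236, -0.002, 0.972], [-0.972, -0.006, 0.236], [0.005, -1.0, -0.004]]
wrist_force: [-0.7, -4.8, 8.6]
grip_width: 0.0002
```

Call:
{"api": "arm_command", "payload": {
  "plan": [
    [[1,0,0.1,0,0]]
  ]
}}

```text
t: 4.82
tool_pos: [0.4783, 0.3918, 0.0906]
ee_rot: [[0.236, -0.002, 0.972], [-0.972, -0.006, 0.236], [0.006, -1.0, -0.003]]
wrist_force: [-9.9, -6.8, 29.6]
grip_width: 0.0
```

```bash
python3 jawlook.py 4
```

```text
{-20: 120, -18: 124, -16: 129, -14: 139, -12: 149, -10: 154, -8: 165, -6: 180, -4: 192, -2: 194, 0: 189, 2: 174, 4: 151, 6: 126, 8: 108, 10: 101, 12: 101, 14: 105, 16: 109, 18: 115, 20: 120, 22: 122, 24: 120, 26: 114, 28: 105, 30: 104, 32: 121, 34: 150, 36: 187, 38: 219, 40: 233, 42: 232, 44: 223, 46: 215, 48: 219, 50: 232, 52: 235, 54: 223, 56: 213, 58: 220, 60: 236, 62: 244, 64: 246, 66: 246, 68: 246, 70: 246, 72: 247, 74: 247}
{-20: 203, -18: 202, -16: 198, -14: 188, -12: 178, -10: 174, -8: 178, -6: 188, -4: 196, -2: 199, 0: 200, 2: 201, 4: 200, 6: 198, 8: 198, 10: 196, 12: 191, 14: 179, 16: 158, 18: 134, 20: 113, 22: 103, 24: 100, 26: 102, 28: 103, 30: 108, 32: 125, 34: 152, 36: 188, 38: 220, 40: 234, 42: 234, 44: 224, 46: 216, 48: 220, 50: 233, 52: 236, 54: 225, 56: 215, 58: 222, 60: 237, 62: 244, 64: 247, 66: 247, 68: 247, 70: 247, 72: 247, 74: 247}
```

Call:
{"api": "arm_command", "payload": {
  "plan": [
    [[1,0.03,-0.25,0,0],[1,0.03,-0.3,0,0],[1,0.07,-0.3,0,0],[1,0.1,-0.3,0,0],[1,0.1,-0.15,0,0],[1,0,0,0,0]]
  ]
}}

```text
t: 5.37
tool_pos: [0.4794, 0.3839, 0.1234]
ee_rot: [[0.237, -0.003, 0.972], [-0.972, -0.008, 0.237], [0.007, -1.0, -0.005]]
wrist_force: [-0.6, -0.2, 1.2]
grip_width: -0.0002
```

Call:
{"api": "arm_command", "payload": {
  "plan": [
    [[1,0,-0.2,0,0],[1,0,0,0,0],[1,0,0.3,0,0],[1,-0.05,0.2,0,0],[1,-0.06,0.2,0,0],[1,-0.06,0.2,0,0],[1,-0.05,0.2,0,0],[1,-0.03,0.15,0,0]]
  ]
}}

```text
t: 6.03
tool_pos: [0.4783, 0.3895, 0.096]
ee_rot: [[0.236, -0.002, 0.972], [-0.972, -0.008, 0.236], [0.008, -1.0, -0.004]]
wrist_force: [-0.9, -3.8, 10.2]
grip_width: -0.0001
```

Call:
{"api": "arm_command", "payload": {
  "plan": [
    [[1,-0.02,0.15,0,0],[1,0,0.1,0,0]]
  ]
}}

```text
t: 6.2
tool_pos: [0.4786, 0.3898, 0.0911]
ee_rot: [[0.237, -0.001, 0.972], [-0.972, -0.009, 0.237], [0.009, -1.0, -0.003]]
wrist_force: [-11.1, -7.9, 32.7]
grip_width: 0.0001
```

```bash
python3 jawlook.py 5|tail -1
```

```text
{-20: 203, -18: 203, -16: 201, -14: 194, -12: 186, -10: 181, -8: 183, -6: 191, -4: 197, -2: 199, 0: 196, 2: 191, 4: 184, 6: 186, 8: 191, 10: 195, 12: 196, 14: 197, 16: 197, 18: 193, 20: 179, 22: 153, 24: 126, 26: 106, 28: 100, 30: 102, 32: 106, 34: 114, 36: 129, 38: 153, 40: 183, 42: 207, 44: 212, 46: 208, 48: 213, 50: 229, 52: 236, 54: 230, 56: 217, 58: 218, 60: 233, 62: 243, 64: 246, 66: 247, 68: 247, 70: 247, 72: 247, 74: 248}
```

View pics/jaw5.png

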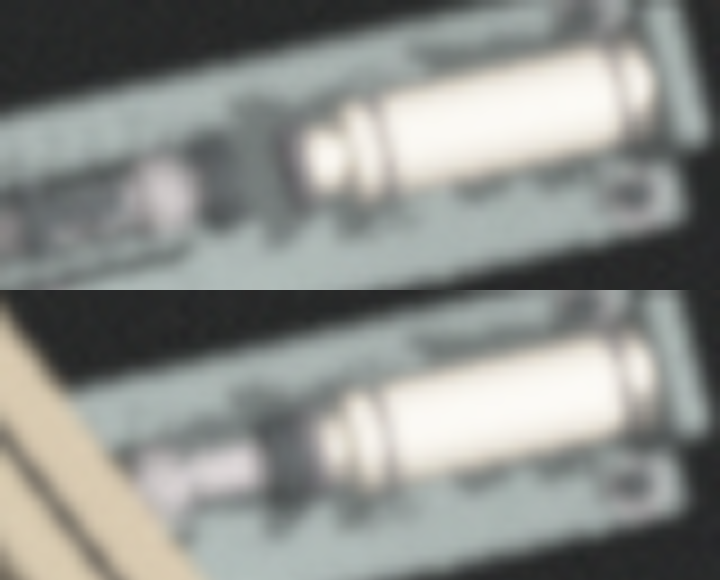

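Call:
{"api": "arm_command", "payload": {
  "plan": [
    [[1,0.03,-0.25,0,0],[1,0.03,-0.3,0,0],[1,0.07,-0.3,0,0],[1,0.08,-0.3,0,0],[1,0.08,-0.3,0,0],[1,0,0,0,0],[1,0,0,0,0]]
  ]
}}

```text
t: 6.83
tool_pos: [0.4793, 0.3819, 0.127]
ee_rot: [[0.237, -0.004, 0.971], [-0.971, -0.012, 0.237], [0.011, -1.0, -0.006]]
wrist_force: [-0.2, 0.9, 0.2]
grip_width: -0.0
```

The plug has moved about 4 mm (34.7→38.7), and home should be near 46. One more near-full stroke, this time watching the force.

Call:
{"api": "arm_command", "payload": {
  "plan": [
    [[1,0,-0.1,0,0],[1,0,0,0,0],[1,0,0.3,0,0],[1,-0.05,0.2,0,0],[1,-0.06,0.2,0,0],[1,-0.06,0.2,0,0],[1,-0.05,0.15,0,0]]
  ]
}}

```text
t: 7.42
tool_pos: [0.4781, 0.3873, 0.1021]
ee_rot: [[0.237, -0.003, 0.972], [-0.971, -0.012, 0.237], [0.011, -1.0, -0.006]]
wrist_force: [-1.8, -5.5, 11.0]
grip_width: -0.0
```

Call:
{"api": "arm_command", "payload": {
  "plan": [
    [[1,-0.02,0.12,0,0]]
  ]
}}

```text
t: 7.5
tool_pos: [0.478, 0.3877, 0.0991]
ee_rot: [[0.237, -0.003, 0.972], [-0.971, -0.013, 0.237], [0.012, -1.0, -0.005]]
wrist_force: [-3.0, -1.3, 10.0]
grip_width: -0.0003
```

Call:
{"api": "arm_command", "payload": {
  "plan": [
    [[1,-0.02,0.12,0,0]]
  ]
}}

```text
t: 7.58
tool_pos: [0.4779, 0.3881, 0.0962]
ee_rot: [[0.237, -0.002, 0.971], [-0.971, -0.013, 0.237], [0.012, -1.0, -0.005]]
wrist_force: [-2.6, -3.0, 10.7]
grip_width: 0.0
```

Call:
{"api": "arm_command", "payload": {
  "plan": [
    [[1,-0.01,0.1,0,0]]
  ]
}}

```text
t: 7.67
tool_pos: [0.4779, 0.3882, 0.0939]
ee_rot: [[0.237, -0.002, 0.971], [-0.971, -0.014, 0.237], [0.013, -1.0, -0.005]]
wrist_force: [-2.8, -2.6, 10.4]
grip_width: 0.0
```

```bash
python3 jawlook.py 6|tail -1; python3 -c "
from h import *
go(C(-150,0,125))"
```

```text
{-20: 204, -18: 204, -16: 202, -14: 197, -12: 188, -10: 180, -8: 180, -6: 187, -4: 196, -2: 197, 0: 192, 2: 183, 4: 176, 6: 173, 8: 174, 10: 181, 12: 190, 14: 195, 16: 198, 18: 197, 20: 195, 22: 188, 24: 174, 26: 151, 28: 125, 30: 107, 32: 101, 34: 103, 36: 105, 38: 112, 40: 126, 42: 142, 44: 158, 46: 176, 48: 202, 50: 227, 52: 235, 54: 227, 56: 213, 58: 216, 60: 233, 62: 243, 64: 246, 66: 247, 68: 247, 70: 247, 72: 247, 74: 247}
t 7.72 pos [0.4778 0.3882 0.0935] zyaw 13.72 F [-1.47 -1.16  9.14] w 0.0001
units(25mm) x,y,z [ 0.203 -1.257  0.016]
```

Call:
{"api": "arm_command", "payload": {
  "plan": [
    [[1,0.03,-0.25,0,0],[1,0.03,-0.3,0,0],[1,0.07,-0.3,0,0],[1,0.08,-0.3,0,0],[1,0.08,-0.3,0,0],[1,0,0,0,0],[1,0,-0.1,0,0],[1,0,0,0,0],[1,0,0.25,0,0],[1,-0.05,0.2,0,0],[1,-0.06,0.2,0,0]]
  ]
}}

```text
t: 8.63
tool_pos: [0.4787, 0.3841, 0.116]
ee_rot: [[0.237, -0.003, 0.971], [-0.971, -0.014, 0.237], [0.013, -1.0, -0.006]]
wrist_force: [-1.6, 2.8, 5.8]
grip_width: 0.0003
```

Call:
{"api": "arm_command", "payload": {
  "plan": [
    [[1,-0.03,0.08,0,0]]
  ]
}}

```text
t: 8.72
tool_pos: [0.4785, 0.3851, 0.1132]
ee_rot: [[0.237, -0.003, 0.971], [-0.971, -0.013, 0.237], [0.012, -1.0, -0.006]]
wrist_force: [0.2, -2.6, 6.9]
grip_width: 0.0001
```

Call:
{"api": "arm_command", "payload": {
  "plan": [
    [[1,-0.02,0.08,0,0],[1,-0.02,0.08,0,0]]
  ]
}}

```text
t: 8.88
tool_pos: [0.4782, 0.3862, 0.1087]
ee_rot: [[0.238, -0.002, 0.971], [-0.971, -0.014, 0.238], [0.013, -1.0, -0.006]]
wrist_force: [-0.9, -1.8, 6.3]
grip_width: 0.0
```

Call:
{"api": "arm_command", "payload": {
  "plan": [
    [[1,-0.02,0.07,0,0]]
  ]
}}

```text
t: 8.97
tool_pos: [0.4781, 0.3867, 0.1067]
ee_rot: [[0.238, -0.002, 0.971], [-0.971, -0.014, 0.238], [0.013, -1.0, -0.006]]
wrist_force: [-0.6, -1.9, 8.2]
grip_width: 0.0001
```

Call:
{"api": "arm_command", "payload": {
  "plan": [
    [[1,-0.02,0.05,0,0]]
  ]
}}

```text
t: 9.05
tool_pos: [0.4781, 0.387, 0.1054]
ee_rot: [[0.238, -0.002, 0.971], [-0.971, -0.015, 0.238], [0.014, -1.0, -0.006]]
wrist_force: [-1.6, -3.5, 9.2]
grip_width: -0.0
```

Call:
{"api": "arm_command", "payload": {
  "plan": [
    [[1,-0.02,0.05,0,0]]
  ]
}}

```text
t: 9.13
tool_pos: [0.478, 0.3873, 0.1042]
ee_rot: [[0.238, -0.002, 0.971], [-0.971, -0.016, 0.238], [0.015, -1.0, -0.006]]
wrist_force: [-2.4, -3.7, 9.6]
grip_width: -0.0002
```

Call:
{"api": "arm_command", "payload": {
  "plan": [
    [[1,-0.01,0.05,0,0]]
  ]
}}

```text
t: 9.22
tool_pos: [0.478, 0.3874, 0.1032]
ee_rot: [[0.238, -0.002, 0.971], [-0.971, -0.016, 0.238], [0.016, -1.0, -0.006]]
wrist_force: [-2.8, -1.9, 11.3]
grip_width: 0.0001
```

Call:
{"api": "arm_command", "payload": {
  "plan": [
    [[1,-0.01,0.05,0,0]]
  ]
}}

```text
t: 9.3
tool_pos: [0.478, 0.3876, 0.1023]
ee_rot: [[0.238, -0.002, 0.971], [-0.971, -0.017, 0.238], [0.016, -1.0, -0.006]]
wrist_force: [-3.2, -2.7, 11.2]
grip_width: -0.0001
```

Call:
{"api": "arm_command", "payload": {
  "plan": [
    [[1,0,0.05,0,0]]
  ]
}}

```text
t: 9.38
tool_pos: [0.4779, 0.3877, 0.1014]
ee_rot: [[0.238, -0.001, 0.971], [-0.971, -0.017, 0.238], [0.016, -1.0, -0.005]]
wrist_force: [-3.5, -0.3, 10.2]
grip_width: -0.0004
```

```bash
python3 jawlook.py 7|tail -1; python3 -c "
from h import *
go(C(-150,0,125))"
```

```text
{-20: 205, -18: 205, -16: 204, -14: 202, -12: 195, -10: 188, -8: 187, -6: 192, -4: 197, -2: 199, 0: 197, 2: 190, 4: 177, 6: 169, 8: 165, 10: 165, 12: 174, 14: 186, 16: 194, 18: 197, 20: 196, 22: 194, 24: 188, 26: 173, 28: 150, 30: 126, 32: 108, 34: 102, 36: 103, 38: 106, 40: 113, 42: 126, 44: 140, 46: 160, 48: 193, 50: 224, 52: 234, 54: 226, 56: 213, 58: 216, 60: 233, 62: 243, 64: 246, 66: 247, 68: 247, 70: 247, 72: 247, 74: 247}
t 9.43 pos [0.4779 0.3877 0.1012] zyaw 13.79 F [-2.92 -1.55  9.86] w -0.0001
units(25mm) x,y,z [ 0.181 -0.948  0.019]
```

View pics/jaw7.png

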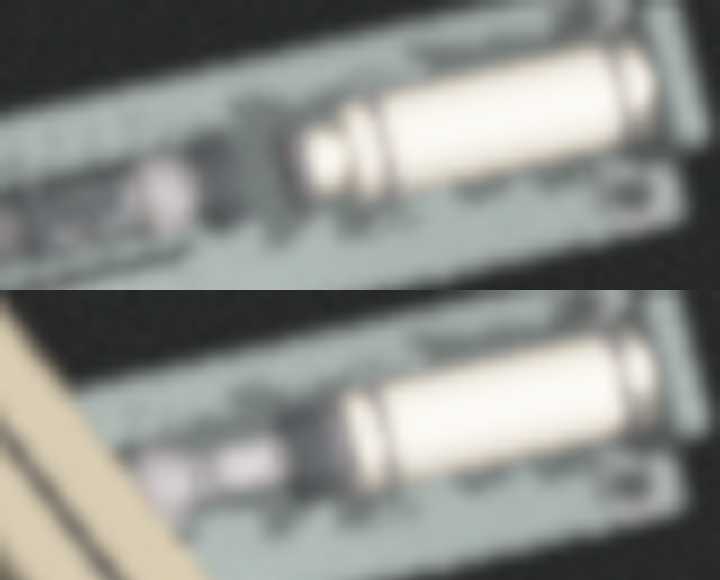

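The flange (345–355 px) is nearly against the tube's end. I'll carry on in about 1 mm pad steps.

Call:
{"api": "arm_command", "payload": {
  "plan": [
    [[1,0,0.05,0,0]]
  ]
}}

```text
t: 9.52
tool_pos: [0.4779, 0.3878, 0.1005]
ee_rot: [[0.239, -0.001, 0.971], [-0.971, -0.017, 0.239], [0.016, -1.0, -0.005]]
wrist_force: [-3.3, -2.4, 9.8]
grip_width: 0.0003
```

Call:
{"api": "arm_command", "payload": {
  "plan": [
    [[1,0,0.05,0,0]]
  ]
}}

```text
t: 9.6
tool_pos: [0.4779, 0.388, 0.0997]
ee_rot: [[0.239, -0.001, 0.971], [-0.971, -0.017, 0.239], [0.016, -1.0, -0.005]]
wrist_force: [-2.2, -1.5, 8.8]
grip_width: 0.0003
```

Call:
{"api": "arm_command", "payload": {
  "plan": [
    [[1,0,0.05,0,0]]
  ]
}}

```text
t: 9.68
tool_pos: [0.4779, 0.3881, 0.0988]
ee_rot: [[0.239, -0.001, 0.971], [-0.971, -0.017, 0.239], [0.017, -1.0, -0.005]]
wrist_force: [-1.9, -0.6, 10.8]
grip_width: 0.0
```

Call:
{"api": "arm_command", "payload": {
  "plan": [
    [[1,0,0.04,0,0]]
  ]
}}

```text
t: 9.77
tool_pos: [0.4779, 0.3882, 0.0984]
ee_rot: [[0.239, -0.001, 0.971], [-0.971, -0.017, 0.239], [0.017, -1.0, -0.005]]
wrist_force: [-4.3, -3.1, 12.7]
grip_width: -0.0003
```

Call:
{"api": "arm_command", "payload": {
  "plan": [
    [[1,0,0.04,0,0]]
  ]
}}

```text
t: 9.85
tool_pos: [0.4779, 0.3883, 0.0981]
ee_rot: [[0.239, -0.0, 0.971], [-0.971, -0.018, 0.239], [0.017, -1.0, -0.005]]
wrist_force: [-4.1, -3.6, 14.5]
grip_width: -0.0002
```

Call:
{"api": "arm_command", "payload": {
  "plan": [
    [[1,0,0.04,0,0]]
  ]
}}

```text
t: 9.93
tool_pos: [0.4779, 0.3883, 0.098]
ee_rot: [[0.24, -0.0, 0.971], [-0.971, -0.018, 0.24], [0.017, -1.0, -0.005]]
wrist_force: [-4.3, -3.5, 14.1]
grip_width: 0.0001
```

The force is climbing (10.8→12.7→14.5 N) and travel has nearly stopped, so the plug is home. I'll hold and check.

Call:
{"api": "arm_command", "payload": {
  "plan": [
    [[1,0,0.01,0,0],[1,0,0.01,0,0]]
  ]
}}

```text
t: 10.1
tool_pos: [0.4779, 0.3881, 0.0989]
ee_rot: [[0.24, 0.0, 0.971], [-0.971, -0.019, 0.24], [0.019, -1.0, -0.005]]
wrist_force: [-2.9, -3.8, 9.5]
grip_width: 0.0001
```

```bash
python3 jawlook.py 8|tail -1; python3 -c "
from h import *
go(C(-150,0,125))"
```

```text
{-20: 203, -18: 199, -16: 191, -14: 180, -12: 171, -10: 163, -8: 169, -6: 183, -4: 194, -2: 198, 0: 199, 2: 195, 4: 184, 6: 172, 8: 167, 10: 166, 12: 172, 14: 184, 16: 193, 18: 196, 20: 196, 22: 195, 24: 193, 26: 184, 28: 164, 30: 138, 32: 115, 34: 103, 36: 101, 38: 103, 40: 107, 42: 117, 44: 131, 46: 153, 48: 187, 50: 221, 52: 233, 54: 227, 56: 214, 58: 217, 60: 233, 62: 243, 64: 246, 66: 247, 68: 247, 70: 247, 72: 247, 74: 248}
t 10.15 pos [0.4779 0.3881 0.099 ] zyaw 13.88 F [-3.12 -3.2  10.89] w 0.0002
units(25mm) x,y,z [ 0.201 -1.038  0.016]
```

View pics/jaw8.png

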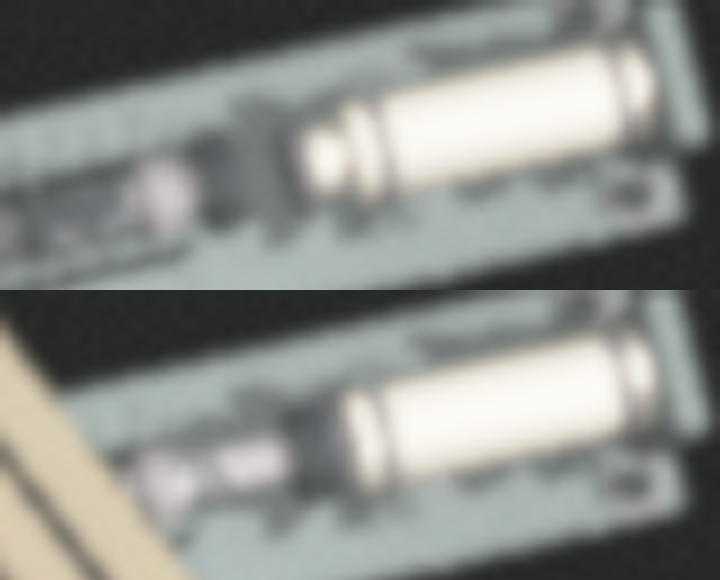

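The flange is the dark disc, and its white stem (305–345 px at the start) has now vanished into the tube. The hold relaxed, though, so I'll press once more to confirm it is a solid stop.

Call:
{"api": "arm_command", "payload": {
  "plan": [
    [[1,0,0.04,0,0],[1,0,0.04,0,0]]
  ]
}}

```text
t: 10.32
tool_pos: [0.4779, 0.3882, 0.0984]
ee_rot: [[0.24, 0.0, 0.971], [-0.971, -0.02, 0.24], [0.019, -1.0, -0.004]]
wrist_force: [-4.2, -1.9, 12.9]
grip_width: -0.0
```

Call:
{"api": "arm_command", "payload": {
  "plan": [
    [[1,0,0.04,0,0]]
  ]
}}

```text
t: 10.4
tool_pos: [0.4779, 0.3883, 0.0982]
ee_rot: [[0.24, 0.001, 0.971], [-0.971, -0.02, 0.24], [0.019, -1.0, -0.004]]
wrist_force: [-2.7, -4.0, 13.9]
grip_width: 0.0001
```

Call:
{"api": "arm_command", "payload": {
  "plan": [
    [[1,0,0.045,0,0]]
  ]
}}

```text
t: 10.48
tool_pos: [0.4779, 0.3883, 0.098]
ee_rot: [[0.24, 0.001, 0.971], [-0.97, -0.02, 0.24], [0.02, -1.0, -0.004]]
wrist_force: [-4.5, -3.0, 14.4]
grip_width: -0.0
```

The stop is repeatable: same z=0.0980, same 14.4 N. The plug is home at roughly 28 N. Now I'll let the trigger up fully.

Call:
{"api": "arm_command", "payload": {
  "plan": [
    [[1,0.03,-0.25,0,0],[1,0.03,-0.3,0,0],[1,0.05,-0.4,0,0],[1,0.05,-0.5,0,0],[1,0,-0.6,0,0],[1,0,-0.4,0,0],[1,0,0,0,0]]
  ]
}}

```text
t: 11.07
tool_pos: [0.4774, 0.3843, 0.1605]
ee_rot: [[0.241, -0.003, 0.971], [-0.97, -0.024, 0.241], [0.023, -1.0, -0.009]]
wrist_force: [0.9, 0.0, 0.9]
grip_width: -0.0001
```

```bash
python3 -c "
from h import *
go(C(-70,-36.5,150))
from cell import bot; print(bot.observe()['q'].round(3))"
```

```text
t 11.07 pos [0.4774 0.3843 0.1605] zyaw 13.93 F [0.93 0.   0.95] w -0.0001
units(25mm) x,y,z [ 3.198  0.506 -1.442]
[ 0.605  0.223  1.515 -0.018  1.42   0.365]
```

Call:
{"api": "arm_command", "payload": {
  "plan": [
    [[1,0.8,0,-0.36,0],[1,0.8,0,-0.36,0],[1,0.8,0,-0.36,0],[1,0.8,0,-0.36,0],[1,0,0,0,-1],[1,0,0,0,-1],[1,0,0,0,-1],[1,0,0,0,-1],[1,0,0,0,-1],[1,0,0,0,-1],[1,0,0,0,-1],[1,0,0,0,-1],[1,0,0,0,-1],[1,0,0,0,-1],[1,0,0,0,-1],[1,0,0,0,-1],[1,0,0,0,-1],[1,0,0,0,-1],[1,0,0,0,-1],[1,0,0,0,-1]]
  ]
}}

```text
t: 12.73
tool_pos: [0.4556, 0.2927, 0.1542]
ee_rot: [[0.991, -0.014, -0.135], [0.135, -0.027, 0.991], [-0.017, -1.0, -0.025]]
wrist_force: [-1.3, 0.7, 0.3]
grip_width: 0.0001
```

```bash
python3 -c "
from h import *
go(C(-70,-36.5,85))
from cell import bot; s=bot.observe();print(s['q'].round(3),s['ee_rot'].round(3))"; python3 look.py 9
```

```text
t 12.73 pos [0.4556 0.2927 0.1542] zyaw 97.76 F [-1.29  0.7   0.32] w 0.0001
units(25mm) x,y,z [0.313 2.76  0.236]
[ 0.488  0.048  1.718 -0.018  1.4   -1.215] [[ 0.991 -0.014 -0.135]
 [ 0.135 -0.027  0.991]
 [-0.017 -1.    -0.025]]
```

View pics/scene9.png

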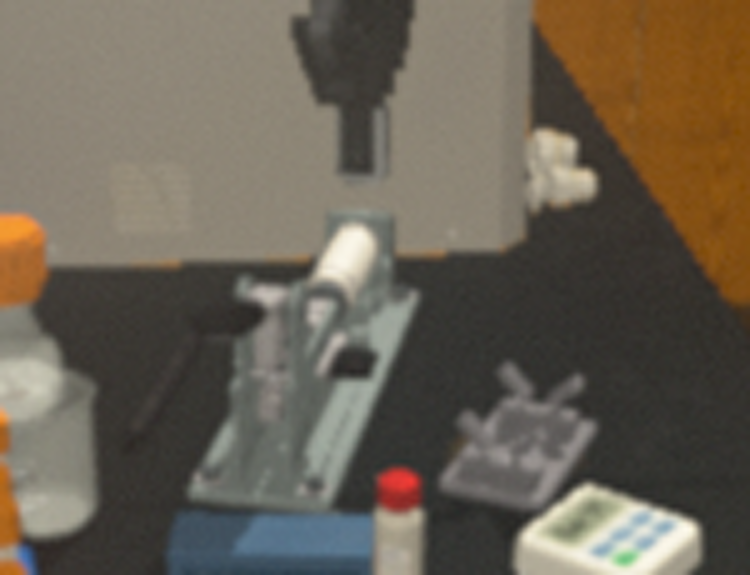

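View pics/top9.png

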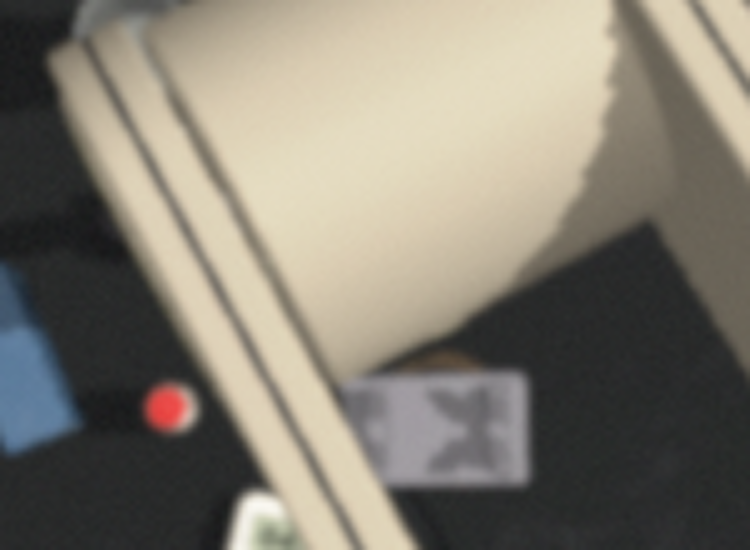

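The trigger is fully up and the view of the release is clear. Descending onto the release pad.

Call:
{"api": "arm_command", "payload": {
  "plan": [
    [[1,0.16,0.5,0.12,0],[1,0.15,0.7,0.12,0],[1,0,0.7,0,0],[1,0,0.3,0,0],[1,0,0,0,0]]
  ]
}}

```text
t: 13.25
tool_pos: [0.4627, 0.2992, 0.0944]
ee_rot: [[0.993, -0.012, -0.118], [0.117, -0.026, 0.993], [-0.015, -1.0, -0.024]]
wrist_force: [-1.0, -0.4, 0.0]
grip_width: 0.0002
```

```bash
python3 -c "
from h import *
go(C(-70,-36.5,75))"; python3 look.py 10
```

```text
t 13.25 pos [0.4627 0.2992 0.0944] zyaw 96.76 F [-1.03 -0.38  0.04] w 0.0002
units(25mm) x,y,z [-0.036  0.779 -0.035]
```

View pics/scene10.png

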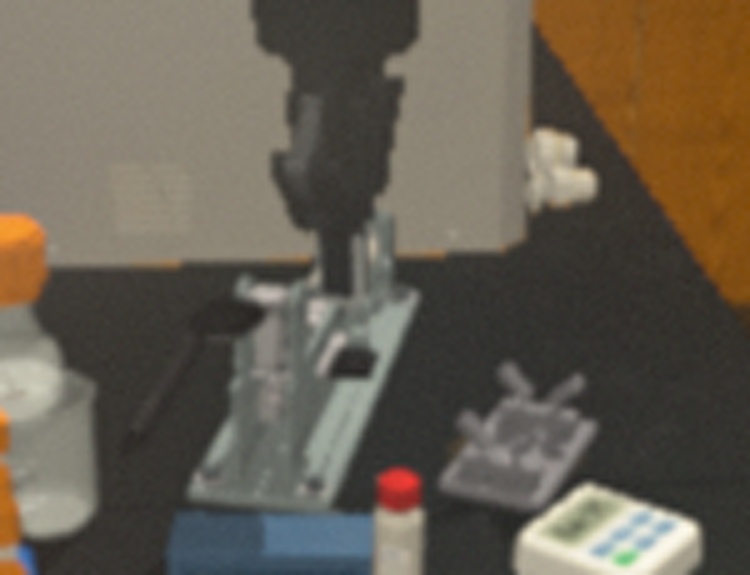

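```bash
python3 -c "
from h import *; import pickle
from cell import bot
s=pickle.load(open('c0.pkl','rb'))['scene']
p=bot.observe()['tool_pos']
f=lambda p:((proj(s,p)-[199.6,139.6])*5).round()
print(f(p),f(p-[0,0,.01]),f(p-[0,0,.03]),f(C(-70,-36.5,65)))"
```

```text
[346. 297.] [347. 316.] [347. 354.] [351. 355.]
```

The TCP projects onto the visible fingertips, so the calibration holds. Pressing the release.

Call:
{"api": "arm_command", "payload": {
  "plan": [
    [[1,-0.04,0.4,-0.03,0],[1,-0.04,0.4,0,0],[1,0,0.15,0,0],[1,0,0.08,0,0]]
  ]
}}

```text
t: 13.68
tool_pos: [0.463, 0.2989, 0.0715]
ee_rot: [[0.993, -0.006, -0.117], [0.116, -0.023, 0.993], [-0.009, -1.0, -0.022]]
wrist_force: [0.5, -0.0, 0.1]
grip_width: -0.0001
```

Call:
{"api": "arm_command", "payload": {
  "plan": [
    [[1,0,0.1,0,0],[1,0,0.1,0,0]]
  ]
}}

```text
t: 13.85
tool_pos: [0.4631, 0.2988, 0.0661]
ee_rot: [[0.993, -0.006, -0.116], [0.116, -0.022, 0.993], [-0.008, -1.0, -0.022]]
wrist_force: [-0.1, -0.3, 0.1]
grip_width: -0.0
```

Call:
{"api": "arm_command", "payload": {
  "plan": [
    [[1,0,0.12,0,0],[1,0,0.12,0,0]]
  ]
}}

```text
t: 14.02
tool_pos: [0.4633, 0.2996, 0.061]
ee_rot: [[0.993, -0.005, -0.116], [0.116, -0.021, 0.993], [-0.007, -1.0, -0.02]]
wrist_force: [-2.6, 1.2, 3.6]
grip_width: 0.0003
```

Call:
{"api": "arm_command", "payload": {
  "plan": [
    [[1,0,0.1,0,0]]
  ]
}}

```text
t: 14.1
tool_pos: [0.4633, 0.3001, 0.0589]
ee_rot: [[0.993, -0.005, -0.116], [0.116, -0.02, 0.993], [-0.007, -1.0, -0.019]]
wrist_force: [-2.8, 1.5, 3.9]
grip_width: 0.0
```

Call:
{"api": "arm_command", "payload": {
  "plan": [
    [[1,0,0.1,0,0],[1,0,0.05,0,0],[1,0,0.03,0,0],[1,0,0.03,0,0],[1,0,0.03,0,0],[1,0,0.03,0,0]]
  ]
}}

```text
t: 14.6
tool_pos: [0.4634, 0.3008, 0.0536]
ee_rot: [[0.993, -0.005, -0.117], [0.117, -0.019, 0.993], [-0.007, -1.0, -0.018]]
wrist_force: [-6.9, -1.9, 11.5]
grip_width: -0.0002
```

```bash
python3 jawlook.py 11|tail -1;python3 look.py 11
```

```text
{-20: 212, -18: 212, -16: 212, -14: 211, -12: 211, -10: 211, -8: 211, -6: 211, -4: 210, -2: 210, 0: 209, 2: 207, 4: 201, 6: 188, 8: 168, 10: 149, 12: 137, 14: 134, 16: 133, 18: 132, 20: 132, 22: 132, 24: 132, 26: 131, 28: 130, 30: 130, 32: 129, 34: 130, 36: 129, 38: 126, 40: 121, 42: 112, 44: 105, 46: 101, 48: 100, 50: 100, 52: 101, 54: 105, 56: 115, 58: 134, 60: 157, 62: 178, 64: 191, 66: 196, 68: 197, 70: 195, 72: 185, 74: 167}
```

View pics/scene11.png

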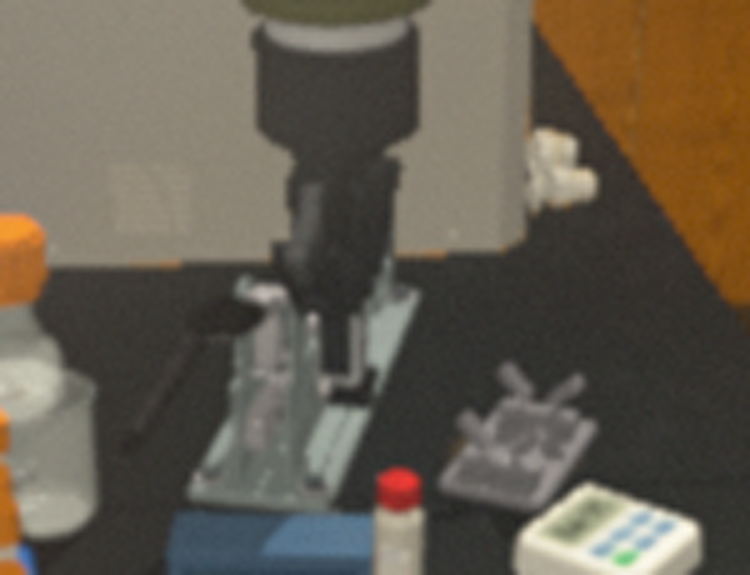

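View pics/jaw11.png

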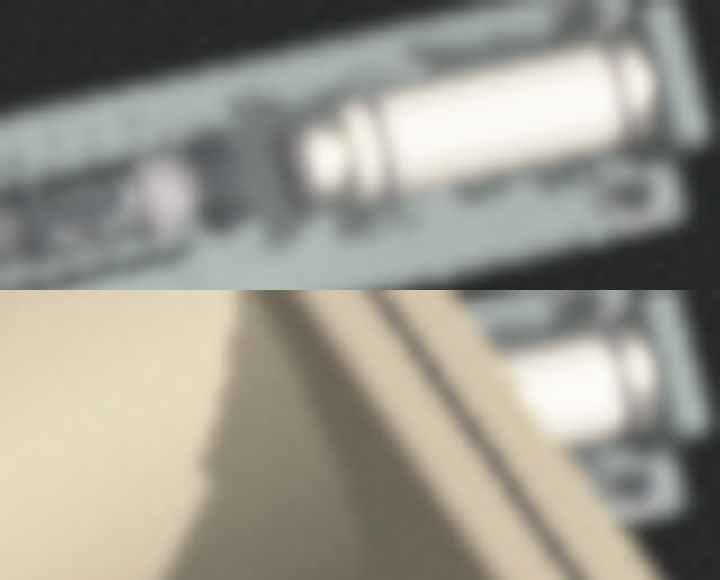

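The release is bottomed at 11.5 N and has been held for over 0.5 s. I'll lift off, turn back for the grasp and look.

Call:
{"api": "arm_command", "payload": {
  "plan": [
    [[1,0,0,0,0],[1,0,-0.4,0,0],[1,0,-1,0,0],[1,0,-1,0,0],[1,-0.5,-1,0,0],[1,-1,-0.5,0.5,0],[-0.4,-1,0,1,0],[-0.4,-1,0,1,0],[-0.4,-0.5,0,1,0],[-0.4,0,0,0,0]]
  ]
}}

```text
t: 15.58
tool_pos: [0.3547, 0.3779, 0.16]
ee_rot: [[0.994, 0.002, -0.109], [0.109, -0.018, 0.994], [0.0, -1.0, -0.018]]
wrist_force: [-0.6, 1.3, 1.5]
grip_width: 0.0478
```

```bash
python3 -c "
from h import *
go(C(92,0,150))"; python3 jawlook.py 12|tail -1;python3 look.py 12
```

```text
t 15.58 pos [0.3547 0.3779 0.16  ] zyaw 96.25 F [-0.59  1.34  1.48] w 0.0478
units(25mm) x,y,z [ 6.092  0.577 -9.915]
{-20: 126, -18: 124, -16: 125, -14: 131, -12: 138, -10: 149, -8: 166, -6: 185, -4: 196, -2: 197, 0: 189, 2: 168, 4: 139, 6: 113, 8: 103, 10: 103, 12: 106, 14: 111, 16: 117, 18: 122, 20: 124, 22: 124, 24: 124, 26: 124, 28: 124, 30: 124, 32: 123, 34: 122, 36: 118, 38: 109, 40: 103, 42: 110, 44: 128, 46: 153, 48: 188, 50: 222, 52: 234, 54: 227, 56: 214, 58: 218, 60: 234, 62: 244, 64: 247, 66: 248, 68: 248, 70: 248, 72: 248, 74: 248}
```

View pics/jaw12.png

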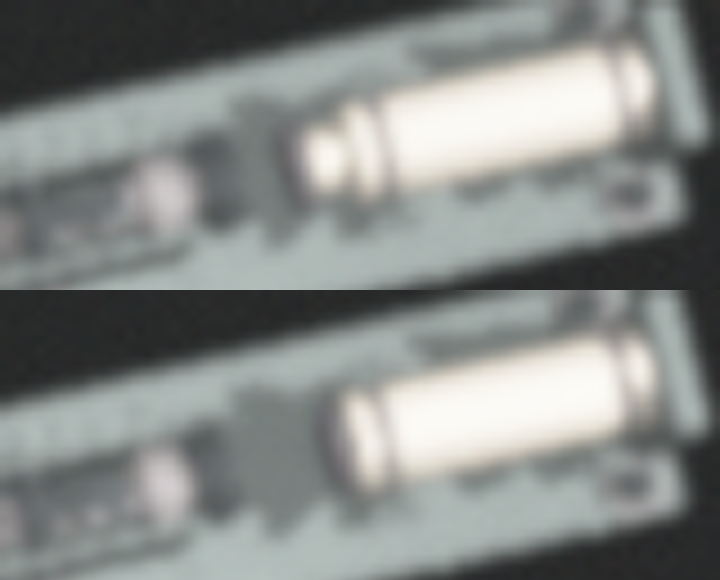

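View pics/scene12.png

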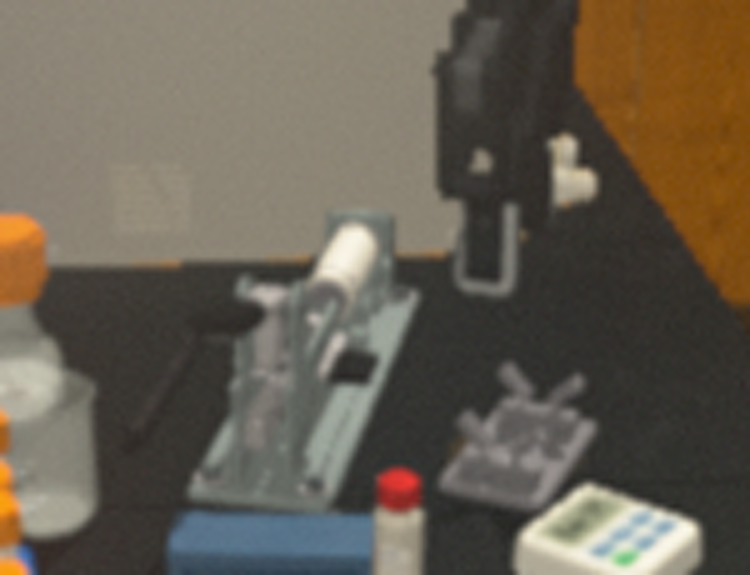

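Jaw sprung back (ram edge at 3.5, behind its start) and the plug is seated. Next I'll measure the tube again for the grasp.

```bash
python3 - <<'E'
import pickle; from h import *
t=pickle.load(open("c_12.pkl","rb"))
g=cv2.cvtColor(t["pixels"],cv2.COLOR_RGB2GRAY)
for th in(165,190):
    m=np.zeros_like(g); m[150:182,295:342]=(g[150:182,295:342]>th)*255
    m=cv2.morphologyEx(m,cv2.MORPH_OPEN,np.ones((5,5),np.uint8))
    cs,_=cv2.findContours(m,cv2.RETR_EXTERNAL,cv2.CHAIN_APPROX_NONE); k=max(cs,key=cv2.contourArea)
    for z in(.04,.05):
        r=cv2.minAreaRect(np.array([onz(t,*q[0],z)[:2] for q in k],np.float32)); c=np.array(r[0])
        print(th,z,np.round(r[0],4),np.round(r[1],4),round(r[2],2),"clampxy",((c-O)@X).round(4),((c-O)@Y).round(4))
E
```

```text
165 0.04 [0.5233 0.1468] [0.0494 0.0838] 11.11 clampxy 0.0909 -0.0098
165 0.05 [0.5219 0.1489] [0.0488 0.0829] 11.11 clampxy 0.0885 -0.0107
190 0.04 [0.5339 0.1487] [0.025  0.0786] 11.11 clampxy 0.0914 0.001
190 0.05 [0.5324 0.1507] [0.0247 0.0777] 11.11 clampxy 0.0891 -0.0001
```

Call:
{"api": "arm_command", "payload": {
  "plan": [
    [[-0.4,0,0,0,1],[-0.4,0,0,0,1],[-0.4,0,0,0,1],[-0.4,0,0,0,1],[-0.4,0,0,0,1],[-0.4,0,0,0,1],[-0.4,0,0,0,1],[-0.4,0,0,0,1],[-0.4,0,0,0,1],[-0.4,0,0,0,1],[-0.4,0,0,0,1],[-0.4,0,0,0,1],[-0.4,0,0,0,1],[-0.4,0,0,0,1],[-0.4,0,0,0,1],[-0.4,0,0,0,1],[-0.4,0,0,0,0]]
  ]
}}

```text
t: 17.15
tool_pos: [0.3752, 0.3524, 0.155]
ee_rot: [[0.182, 0.0, 0.983], [-0.983, -0.035, 0.182], [0.035, -0.999, -0.006]]
wrist_force: [0.1, -0.1, -0.2]
grip_width: 0.0597
```

```bash
python3 -c "
from h import *
go([.5325,.1495,.14])"
```

```text
t 17.15 pos [0.3752 0.3524 0.155 ] zyaw 10.46 F [ 0.06 -0.15 -0.2 ] w 0.0597
units(25mm) x,y,z [9.097 0.885 4.717]
```

Call:
{"api": "arm_command", "payload": {
  "plan": [
    [[-0.4,0.9,0.03,0.47,-0.05],[-0.4,0.9,0.03,0.47,-0.05],[-0.4,0.9,0.03,0.47,-0.05],[-0.4,0.9,0.03,0.47,-0.05],[-0.4,0.9,0.03,0.47,-0.05],[-0.4,0.9,0.03,0.47,-0.05],[-0.4,0.9,0.03,0.47,-0.05],[-0.4,0.9,0.03,0.47,-0.05],[-0.4,0.9,0.03,0.47,-0.05],[-0.4,0.5,0,0.2,0],[-0.4,0,0,0,0]]
  ]
}}

```text
t: 18.07
tool_pos: [0.5397, 0.144, 0.1532]
ee_rot: [[0.246, -0.002, 0.969], [-0.968, -0.04, 0.246], [0.039, -0.999, -0.012]]
wrist_force: [-0.6, -0.4, -0.5]
grip_width: 0.0598
```

```bash
python3 -c "
from h import *
go([.5325,.1495,.08])"
```

```text
t 18.07 pos [0.5397 0.144  0.1532] zyaw 14.25 F [-0.57 -0.39 -0.54] w 0.0598
units(25mm) x,y,z [-0.396  2.916 -0.192]
```

Call:
{"api": "arm_command", "payload": {
  "plan": [
    [[-0.4,-0.2,0.6,-0.1,0.1],[-0.4,-0.2,0.8,-0.1,0.1],[-0.4,0,0.7,0,0],[-0.4,0,0.3,0,0],[-0.4,0,0,0,0]]
  ]
}}

```text
t: 18.48
tool_pos: [0.5339, 0.146, 0.0918]
ee_rot: [[0.232, -0.0, 0.973], [-0.972, -0.041, 0.232], [0.039, -0.999, -0.01]]
wrist_force: [-0.0, -0.1, -0.3]
grip_width: 0.0598
```

```bash
python3 -c "
from h import *
go([.5325,.1495,.023])"; python3 look.py 13
```

```text
t 18.48 pos [0.5339 0.146  0.0918] zyaw 13.41 F [-0.04 -0.1  -0.34] w 0.0598
units(25mm) x,y,z [-0.257  2.742  0.004]
```

View pics/scene13.png

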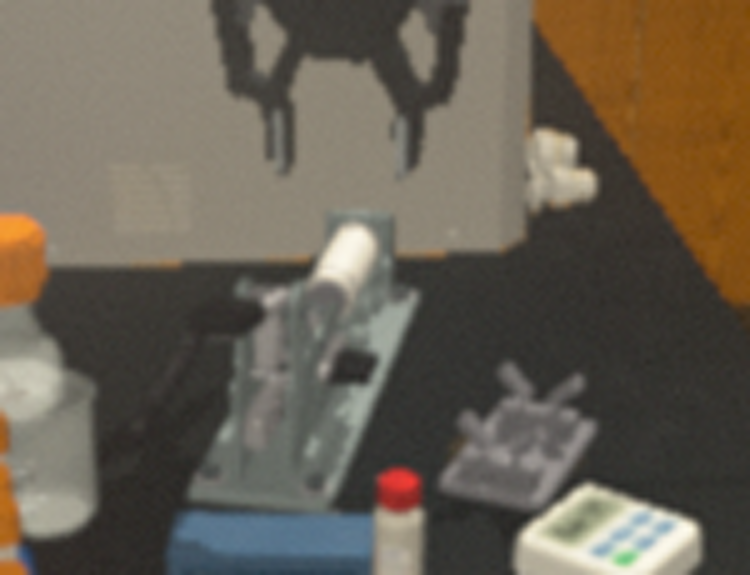

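Fingers at (277,170) and (403,170) straddle the tube at (345,255). Descending.

Call:
{"api": "arm_command", "payload": {
  "plan": [
    [[-0.4,-0.13,0.5,0,0.05],[-0.4,-0.12,0.6,0,0.05],[-0.4,0,0.6,0,0],[-0.4,0,0.5,0,0],[-0.4,0,0.2,0,0],[-0.4,0,0,0,0]]
  ]
}}

```text
t: 19.08
tool_pos: [0.5386, 0.1527, 0.0358]
ee_rot: [[0.224, 0.013, 0.974], [-0.974, -0.038, 0.224], [0.04, -0.999, 0.004]]
wrist_force: [0.4, 0.1, -0.8]
grip_width: 0.0596
```

```bash
python3 -c "
from h import *
go([.5325,.1495,.022])"; python3 look.py 14
```

```text
t 19.08 pos [0.5386 0.1527 0.0358] zyaw 12.97 F [ 0.38  0.12 -0.81] w 0.0596
units(25mm) x,y,z [ 0.048  0.554 -0.269]
```

View pics/scene14.png

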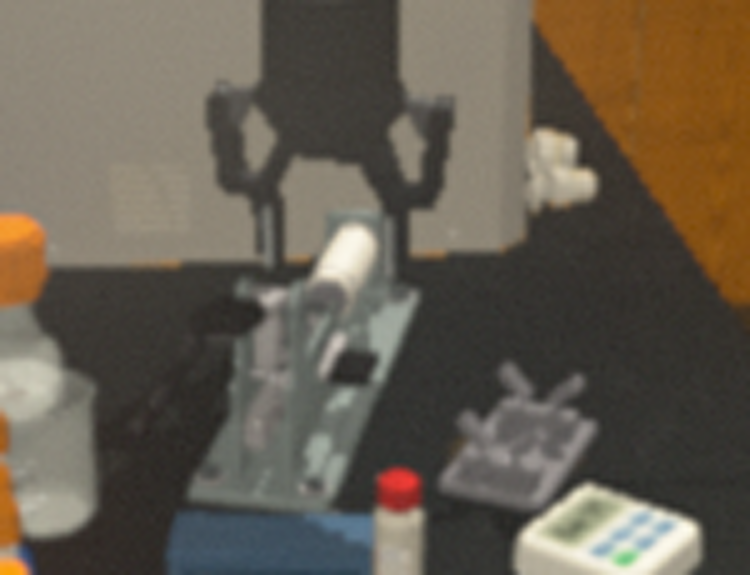

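Call:
{"api": "arm_command", "payload": {
  "plan": [
    [[-0.4,0,0.2,-0.14,0],[-0.4,0,0.2,-0.14,0],[-0.4,0,0.2,0,0],[-0.4,0,0,0,0]]
  ]
}}

```text
t: 19.52
tool_pos: [0.5344, 0.1511, 0.0239]
ee_rot: [[0.224, 0.02, 0.974], [-0.974, -0.036, 0.225], [0.04, -0.999, 0.011]]
wrist_force: [-0.4, 0.4, -0.9]
grip_width: 0.0598
```

```bash
python3 -c "
from h import *
go([.5325,.1495,.02])"
```

```text
t 19.52 pos [0.5344 0.1511 0.0239] zyaw 12.98 F [-0.36  0.4  -0.91] w 0.0598
units(25mm) x,y,z [ 0.04   0.158 -0.09 ]
```

Call:
{"api": "arm_command", "payload": {
  "plan": [
    [[-0.4,0.03,0.12,-0.06,0],[0.1,0,0,0,0],[0.3,0,0,0,0],[1,0,0,0,0],[1,0,0,0,0],[1,0,0,0,0],[1,0,0,0,0],[1,0,0,0,0]]
  ],
  "squeeze": 40
}}

```text
t: 20.18
tool_pos: [0.5325, 0.1496, 0.0209]
ee_rot: [[0.224, 0.019, 0.974], [-0.974, -0.036, 0.224], [0.04, -0.999, 0.01]]
wrist_force: [-0.1, 0.1, 0.4]
grip_width: 0.0271
```

```bash
python3 -c "
from h import *
go([.5325,.1495,.02])"; python3 look.py 15
```

```text
t 20.18 pos [0.5325 0.1496 0.0209] zyaw 12.96 F [-0.1   0.13  0.43] w 0.0271
units(25mm) x,y,z [ 0.002  0.038 -0.   ]
```

View pics/scene15.png

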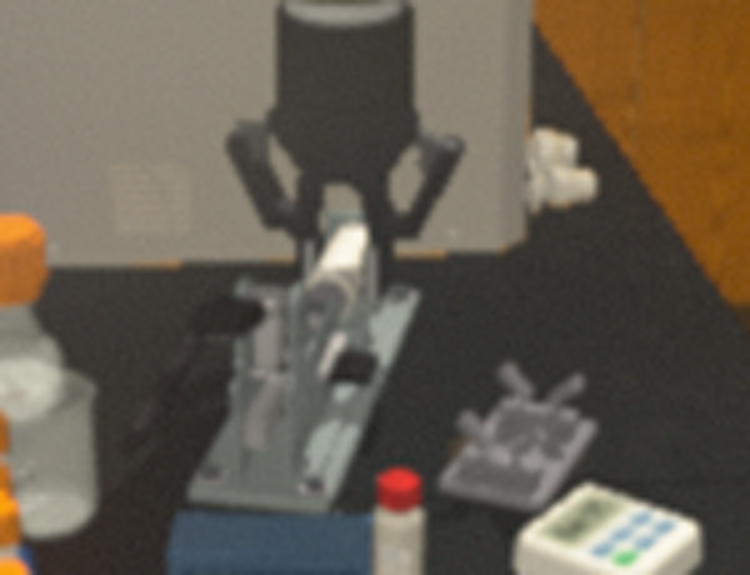

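Gripped at 27.1 mm on the 28 mm tube. Lifting straight up.

Call:
{"api": "arm_command", "payload": {
  "plan": [
    [[1,0.01,-0.3,0,0],[1,0.02,-0.5,0,0],[1,0.03,-0.7,0,0],[1,0.03,-0.8,0,0],[1,0.03,-0.8,0,0],[1,0.03,-0.6,0,0],[1,0,-0.2,0,0],[1,0,0,0,0]]
  ]
}}

```text
t: 20.95
tool_pos: [0.5313, 0.1494, 0.128]
ee_rot: [[0.224, 0.02, 0.974], [-0.974, -0.036, 0.224], [0.04, -0.999, 0.011]]
wrist_force: [0.7, 0.3, -1.5]
grip_width: 0.027
```

```bash
python3 -c "
from h import *
go([.389,.2527,.12])"; python3 look.py 16
```

```text
t 20.95 pos [0.5313 0.1494 0.128 ] zyaw 12.97 F [ 0.71  0.33 -1.46] w 0.027
units(25mm) x,y,z [-5.309  0.06  -4.622]
```

View pics/scene16.png

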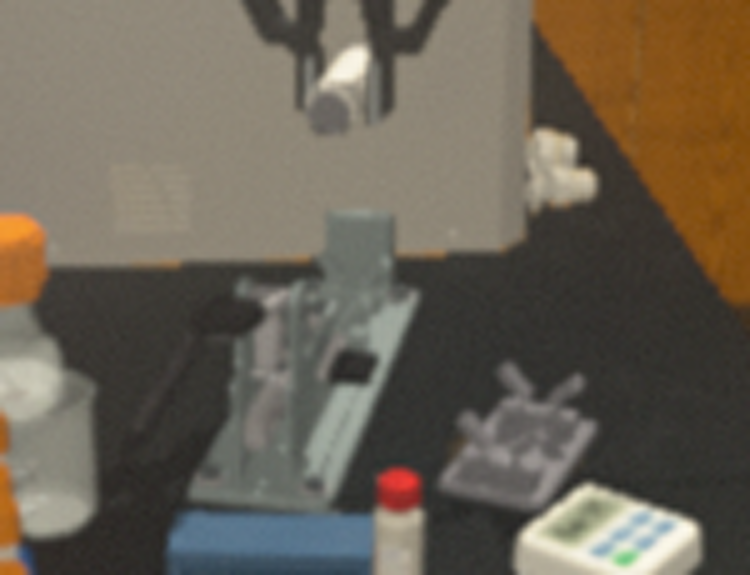

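The closed cartridge is up, grey flange flush, and the clamp is empty. Moving over to the rest.

Call:
{"api": "arm_command", "payload": {
  "plan": [
    [[1,-0.5,-0.1,-0.45,0],[1,-0.8,0,-0.7,0],[1,-0.8,0,-0.7,0],[1,-0.8,0,-0.7,0],[1,-0.8,0,-0.7,0],[1,-0.8,0,-0.7,0],[1,-0.5,0,-0.4,0],[1,0,0,0,0.6],[1,0,0,0,0.7],[1,0,0,0,0.6],[1,0,0,0,0.5],[1,0,0,0,0]]
  ]
}}

```text
t: 22.05
tool_pos: [0.3792, 0.2456, 0.105]
ee_rot: [[0.007, -0.008, 1.0], [-0.999, -0.048, 0.007], [0.048, -0.999, -0.008]]
wrist_force: [0.9, -0.8, -1.1]
grip_width: 0.0266
```

```bash
python3 -c "
from h import *
go([.389,.2527,.1])"
```

```text
t 22.05 pos [0.3792 0.2456 0.105 ] zyaw 0.4 F [ 0.91 -0.77 -1.14] w 0.0266
units(25mm) x,y,z [-0.289  0.182  0.394]
```

Call:
{"api": "arm_command", "payload": {
  "plan": [
    [[1,-0.15,0.1,0.2,0],[1,-0.15,0.3,0.2,0],[1,0,0.5,0,0],[1,0,0.5,0,0],[1,0,0.2,0,0],[1,0,0,0,0]]
  ]
}}

```text
t: 22.55
tool_pos: [0.3887, 0.2511, 0.0587]
ee_rot: [[0.016, -0.012, 1.0], [-0.999, -0.05, 0.015], [0.05, -0.999, -0.012]]
wrist_force: [0.3, -0.7, -2.7]
grip_width: 0.0268
```

```bash
python3 -c "
from h import *
go([.389,.2527,.021])"; python3 look.py 17
```

```text
t 22.55 pos [0.3887 0.2511 0.0587] zyaw 0.87 F [ 0.26 -0.72 -2.67] w 0.0268
units(25mm) x,y,z [-0.139  1.501  0.032]
```

View pics/scene17.png

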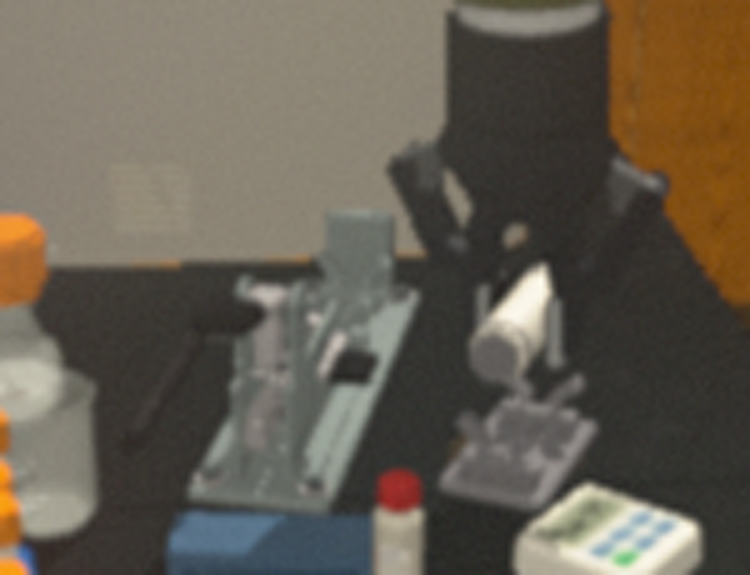

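View pics/top17.png

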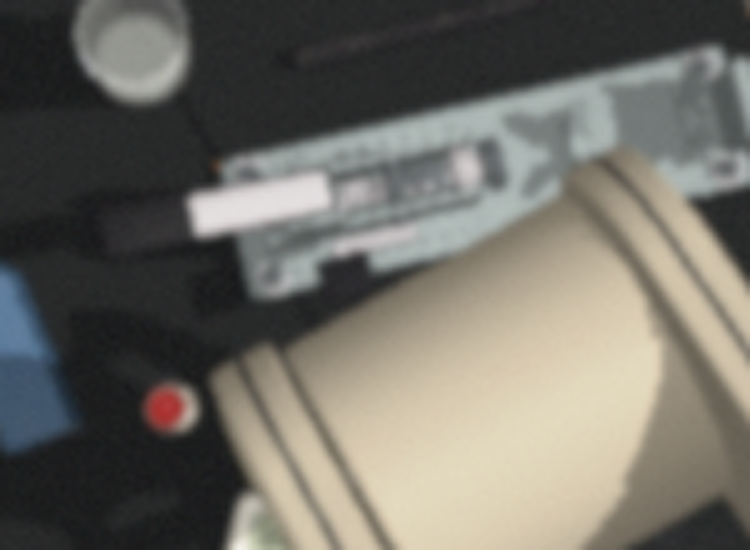

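The cartridge lines up with the rest, plug toward the camera side. Lowering.

Call:
{"api": "arm_command", "payload": {
  "plan": [
    [[1,-0.08,0.3,0.02,0],[1,-0.06,0.4,0.01,0],[1,0,0.35,0,0],[1,0,0.15,0,0],[1,0,0,0,0]]
  ]
}}

```text
t: 23.07
tool_pos: [0.3914, 0.2547, 0.0289]
ee_rot: [[0.016, -0.007, 1.0], [-0.999, -0.047, 0.016], [0.047, -0.999, -0.007]]
wrist_force: [-0.6, -0.5, -1.4]
grip_width: 0.0268
```

```bash
python3 -c "
from h import *
go([.389,.2527,.021])"; python3 look.py 18
```

```text
t 23.07 pos [0.3914 0.2547 0.0289] zyaw 0.9 F [-0.65 -0.55 -1.39] w 0.0268
units(25mm) x,y,z [ 0.064  0.319 -0.097]
```

View pics/scene18.png

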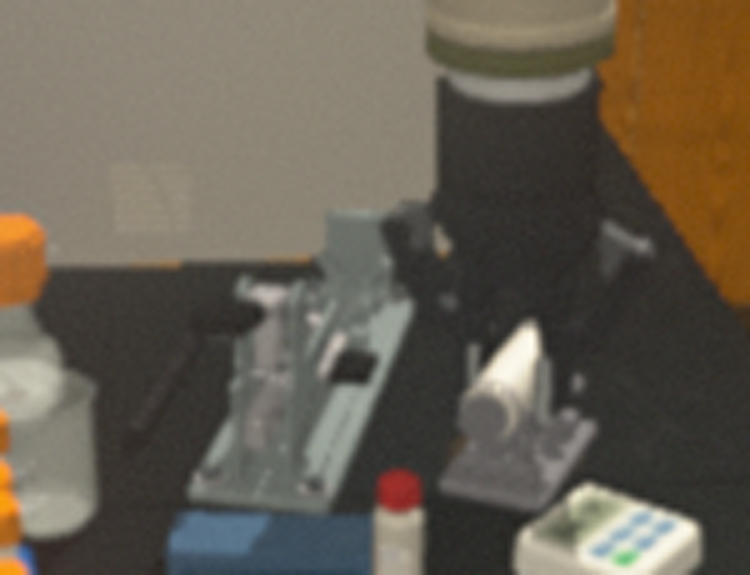

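Call:
{"api": "arm_command", "payload": {
  "plan": [
    [[1,0.03,0.12,-0.08,0],[1,0.03,0.1,-0.02,0],[1,0,0.03,0,0]]
  ]
}}

```text
t: 23.42
tool_pos: [0.3897, 0.2533, 0.024]
ee_rot: [[0.016, -0.005, 1.0], [-0.999, -0.046, 0.016], [0.046, -0.999, -0.005]]
wrist_force: [0.1, 0.5, -0.8]
grip_width: 0.0265
```

Call:
{"api": "arm_command", "payload": {
  "plan": [
    [[1,0,0.05,0,0],[1,0,0.02,0,0]]
  ]
}}

```text
t: 23.58
tool_pos: [0.3898, 0.2532, 0.0224]
ee_rot: [[0.016, -0.004, 1.0], [-0.999, -0.046, 0.016], [0.046, -0.999, -0.005]]
wrist_force: [-1.3, -0.6, 0.6]
grip_width: 0.027
```

Call:
{"api": "arm_command", "payload": {
  "plan": [
    [[1,0,0.05,0,0],[1,0,0.02,0,0]]
  ]
}}

```text
t: 23.75
tool_pos: [0.3899, 0.2532, 0.0223]
ee_rot: [[0.016, -0.005, 1.0], [-0.999, -0.046, 0.016], [0.046, -0.999, -0.006]]
wrist_force: [-4.7, -1.6, 4.6]
grip_width: 0.0269
```

The cartridge is resting in the notches: 4.6 N, and the height matches the grasp height. Opening.

Call:
{"api": "arm_command", "payload": {
  "plan": [
    [[0.2,0,0,0,0],[0.1,0,0,0,0],[0,0,0,0,0],[-0.1,0,0,0,0],[-0.2,0,0,0,0],[-0.2,0,0,0,0],[-0.2,0,0,0,0]]
  ]
}}

```text
t: 24.33
tool_pos: [0.3913, 0.2539, 0.0234]
ee_rot: [[0.016, -0.002, 1.0], [-0.999, -0.045, 0.016], [0.045, -0.999, -0.003]]
wrist_force: [-0.2, -0.1, 0.4]
grip_width: 0.051
```

Call:
{"api": "arm_command", "payload": {
  "plan": [
    [[-0.2,0,-0.2,0,0],[-0.2,0,-0.3,0,0],[-0.2,0.02,-0.5,0,0],[-0.2,0.03,-0.8,0,0],[-0.2,0,-1,0,0],[-0.2,0,-1,0,0],[-0.2,0,-1,0,0],[-0.2,0.5,-1,0,0],[-0.2,1,-0.5,-0.5,0],[-0.2,1,0,-1,0],[-0.2,1,0,-1,0],[-0.2,0.5,0,-0.5,0],[-0.2,0,0,0,0]]
  ]
}}

```text
t: 25.42
tool_pos: [0.3158, 0.1559, 0.2021]
ee_rot: [[0.018, 0.004, 1.0], [-0.999, -0.044, 0.018], [0.044, -0.999, 0.003]]
wrist_force: [0.3, 1.3, 0.1]
grip_width: 0.0511
```

```bash
python3 look.py 19;python3 jawlook.py 19|tail -1; python3 - <<'E'
import pickle; from h import *
go([.389,.2527,.1])
t=pickle.load(open("c_19.pkl","rb"))
g=cv2.cvtColor(t["pixels"],cv2.COLOR_RGB2GRAY)
m=np.zeros_like(g); m[195:250,240:310]=(g[195:250,240:310]>190)*255
m=cv2.morphologyEx(m,cv2.MORPH_OPEN,np.ones((5,5),np.uint8))
cs,_=cv2.findContours(m,cv2.RETR_EXTERNAL,cv2.CHAIN_APPROX_NONE)
for k in cs:
    r=cv2.minAreaRect(np.array([onz(t,*q[0],.047)[:2] for q in k],np.float32)); print(np.round(r[0],4),np.round(r[1],4),round(r[2],2))
E
```

```text
{-20: 126, -18: 123, -16: 124, -14: 130, -12: 138, -10: 148, -8: 164, -6: 183, -4: 195, -2: 196, 0: 189, 2: 169, 4: 141, 6: 114, 8: 103, 10: 104, 12: 112, 14: 131, 16: 155, 18: 172, 20: 178, 22: 179, 24: 178, 26: 174, 28: 168, 30: 161, 32: 156, 34: 151, 36: 142, 38: 132, 40: 125, 42: 121, 44: 119, 46: 126, 48: 144, 50: 160, 52: 168, 54: 168, 56: 167, 58: 170, 60: 173, 62: 176, 64: 177, 66: 174, 68: 166, 70: 149, 72: 133, 74: 123}
t 25.57 pos [0.3175 0.1577 0.2017] zyaw 1.05 F [-0.12 -0.01  0.3 ] w 0.0516
units(25mm) x,y,z [-3.919  3.912  2.914]
[0.3484 0.313 ] [0.0209 0.0115] 89.5
[0.3544 0.3373] [0.0093 0.0092] 89.59
[0.3897 0.2542] [0.0772 0.0209] 89.6
```

View pics/scene19.png

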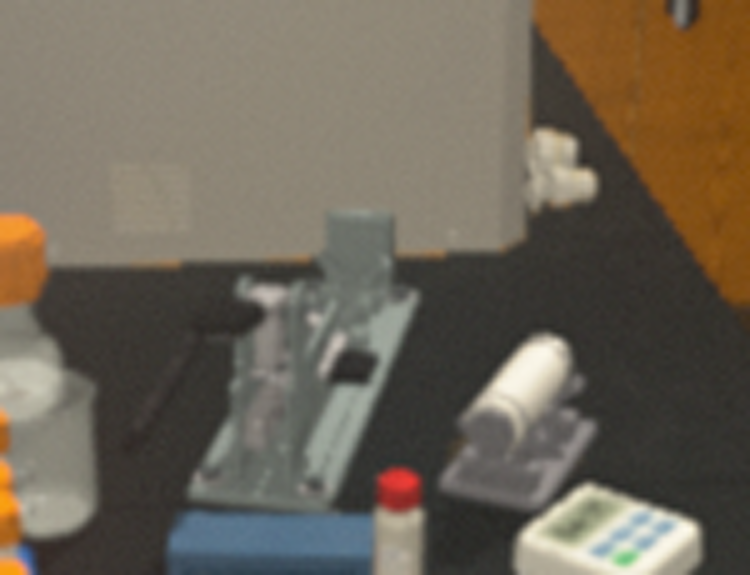

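View pics/top19.png

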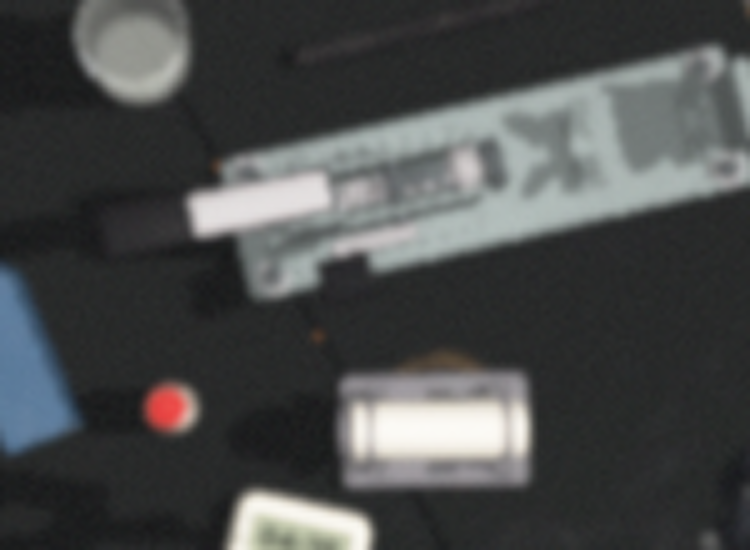

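The tube lies in both notches at (0.390, 0.254), against a rest middle of (0.389, 0.253), parallel to within about 1°. The flange is flush, the jaw is back and the bystanders haven't moved. Handing in.

```bash
python3 -c "
from cell import bot; print(bot.job_done())"
```

```text
the job is handed in; nothing more can be done
None
```

The plug is closed, the jaw is released and back, and the cartridge lies in the rest. I handed the job in at about 25.6 s of the 72 s; no verdict came back.

- **Closing:** I pumped the trigger four full strokes, then a fifth in about 1 mm steps. The force on the grip rose from about 10 N while sliding to 14.4 N. It hit the same stop twice, which puts about 28 N on the plug by the task's figures.
- **Release:** I held the release down at its bottom for about 0.5 s, and the pictures showed the jaw sprung back to slightly behind where it started.
- **Placing:** The cartridge measured about 2 mm from the rest's middle and within about 1° of the notches. It was set down at the same height as it was gripped, within about 1.5 mm.
- **Last pictures:** The flange looked flush with the tube, the jaw was back, the bystanders looked unmoved and the robot was clear.

**Checks that disagreed or are limited:**
- **Trigger height:** The trigger's hard stop came at 91 mm instead of the roughly 80 mm I expected. In the full strokes this pushed the trigger against its stop with up to 35 N, which the pictures showed was not plug force.
- **Sliding force:** It read about 10 to 11 N, slightly above the 6 to 10 N given.
- **Camera limits:** The pictures cannot resolve the 0.7 mm plug limit, so "home" rests on the repeated force stop.

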